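# Fit the sanding bobbin, release the catch and hold the run lever

### The job

Put the tall sanding bobbin on the sander's upright spindle, narrow hub up and sitting fully down on the round plate, and let go of it. Then flip the lever station's safety catch right over to its other side, pull the spring-loaded run lever towards the station's front as far as it goes, and hold it there: finish with the fingers still on the lever. Never force the lever while the catch is still across it, and leave the other things on the bench alone.

Things in the scene. Friction and masses are not known exactly. Their poses are not given: they have to be found in the camera images.
- bobbin: the tall sanding bobbin, loose: wooden flange at the bottom (60 mm across, 8 mm high), brown abrasive sleeve (48 mm across, up to 60 mm), then a narrow round wooden hub (30 mm across, from 60 to 85 mm height) to hold it by; a 20 mm bore runs right through. Starts standing upright on the bench, hub up. Origin: centre of the underside; z along the bore towards the hub. About 0.14 kg
- sander: round cast plate, 200 mm across and 20 mm thick, fixed flat on the bench, with a fixed upright steel spindle (16 mm across) in its middle. Origin: centre of the plate's underside, z up
- spindle_foot (a point): where the spindle leaves the plate's top face (20 mm above the bench); z up. A seated bobbin's underside rests here, and its hub then ends 9 mm above the spindle's tip
- spindle_tip (a point): top of the spindle, 76 mm above the plate's top face; its last 6 mm taper to 8 mm across
- station: the lever station, a fixed grey cast base 170 mm (x) by 190 mm (y), 20 mm thick, with a catch and a lever on it. Origin: centre of its underside; z up; -x is its front, turned roughly to the robot. Low raised block 50 mm high in front of the lever; two hinge cheeks of the catch, 110 mm high, at y = +35 mm; a rest post for the catch, 92 mm high, at y = -36 mm
- catch (a joint): the safety catch's hinge, rad: 0 = lies level across the front of the lever and blocks it; grows as its free end lifts, passes upright at 1.57, and goes on to the other (+y) side, stop at 3.0. Stays wherever it is left (friction, about 1 N at the grip). May start up to 0.35 raised. Counts as right over from 2.3
- catch_hinge (a point): a point on the catch's hinge axis, 100 mm above the bench, at (38, 35, 100) mm in the station's frame; the hinge axis runs along the station's x
- catch_grip (a point): centre of the black barrel grip at the catch's free end, 20 mm across and 24 mm long, the barrel's axis along the station's x; 105 mm from the hinge. The steel arm between is 12 mm wide (along x) and 14 mm thick. With the catch at 0 it lies at (38, -70, 100) mm in the station's frame, at 3.0 at about (38, 139, 115) mm
- lever (a joint): the run lever's hinge, rad: 0 = at rest, leaning 0.35 to the station's back (+x); grows as its knob is pulled to the front (-x), stop at 0.75. Spring-loaded: it takes about 2 N at the knob to start and 5.5 N at the stop, and springs back when let go. Must be held above 0.6
- lever_knob (a point): centre of the black ball knob (34 mm across) at the lever's top, 122 mm from its hinge, on a 12 mm steel stem; at rest at (72, 0, 155) mm in the station's frame, at the stop at about (-18, 0, 153) mm
- lever_hinge (a point): a point on the lever's hinge axis, at (30, 0, 40) mm in the station's frame; the axis runs along the station's y
- short_bobbin: bystander: a short fat bobbin, 76 mm across and 42 mm high, not to be used; origin under its centre
- tape_core: bystander: cardboard ring, 56 mm across, 18 mm high; origin under its centre
- turned_knob: bystander: small turned wooden knob, 44 mm across, 44 mm high; origin under its centre
- file: bystander: flat file lying along its y, 270 mm long (from y = -130 to +140 mm), 25 mm high
- glue: bystander: white plastic bottle, 52 mm across, 120 mm high; origin under its centre
- tin: bystander: steel tin, 72 mm across, 85 mm high; origin under its centre
- offcut: bystander: wooden block 50 x 80 x 30 mm; origin under its centre
- mallet: bystander: hammer lying far out at the robot's right

How it is judged:
By the outcome, as a careful person would: the job done as asked, in the order asked, and still so for the second after the job is handed in, while the arm keeps its last pose, push and grip.
It also fails if it takes over 72 s, if anything falls off the work surface, if the arm or the gripper's body presses on something with over 40 N, if the wrist force passes 120 N, or if a joint passes its speed limit or range.

### The arm

A 6-joint arm with a two-finger parallel gripper is mounted at the origin on the work surface. World frame = base frame: x ahead of the robot, y to its left, z up, the work surface at z = 0. Lengths are in m, angles in rad, forces in N, time in s.
With the tool pointing down it reaches from about 0.425 to 0.925 m from the base axis. Payload 12.5 kg.
Tool frame: the origin (TCP) lies at the very end of the fingers, on their centre line; the grasp point (between the pads) lies 19 mm behind it (grasp_offset is the distance from the TCP to the grasp point, in m); x points along the fingers, z is the direction in which the jaws open and shut, and the axes are right-handed (so a half turn about x gives the same grasp; the last joint's range is limited). The gripper opens to 85 mm and grips with 20 to 120 N. Pads are 22 mm wide; open, the fingers measure 114 mm over their backs; the gripper's body (76 mm by 85 mm) begins 54 mm behind the grasp point. The pads swing forward as they close: fully open they stand 13 mm farther back than shut.
Start: joints at [1.063, 0.491, 1.559, -0, 1.092, -0.106], TCP at [0.244, 0.575, 0.205] pointing down, gripper open.
Joint ranges: [-3.1, 3.1], [-0.84, 2.19], [0.05, 2.79], [-1.13, 4.28], [0.06, 2.93], [-2.69, 2.69]. Speed limits (rad/s): [2.22, 2.22, 2.79, 3.14, 3.14, 3.14].

### API

Orientations are given as [roll, pitch, yaw] about the fixed x, y, z axes, in that order (R = Rz(yaw) Ry(pitch) Rx(roll)).
In Python, from workcell import read_state, snapshot, job_done, grasp_offset gives the robot as it stands. The module is installed in compiled form; this text tells all that it offers.
- The arm moves only by the shell command python3 -m crank 'ROWS' [OPENING]. ROWS is JSON, a list of rows, each a list of 2 entries, a list of its own where there are three numbers: the shift along the tool's x, y, z in cm, then the turn, a rotation vector about the tool's x, y, z in rad. A call has exactly 8 rows; each row is the pose to reach, as a shift and turn from the pose commanded when the call began, along the tool's axes at that moment; what a row does not reach only later rows make up. A row lasts 1/10 s, in which the tool goes at most 50 mm and 8.59 degrees, less where a joint would pass 70% of its speed; a pose out of reach is approached as far as the arm can. A call with a gripper value outside its range is refused whole. OPENING is the gripper command: -1 is shut, 1 is fully open, values between are in proportion, set as the call begins (- or left out, the last holds). The fingers move at their own pace and stop on an object; the grip force is fixed at half the most. Time passes only in rows, so rows that repeat a pose let the fingers close, or fill a call up. It gives the time, the measured TCP pose, the force and the opening at its end, in the units of the state.
- read_state(): the state, without advancing time (a new reading comes with each control period).
- snapshot(name): name is "scene" or "top" or "wrist"; returns a dict with "image" (400x640x3 uint8, blue, green, red), "mtx" (3x3 intrinsics, pixels), "k1" (the pictures are not rectified: a ray, as slopes to the right and down, at radius r is drawn at 1 + k1 r^2 times it, then the intrinsics apply), "pose" (4x4, takes a point from camera to world coordinates). Camera axes: x right, y up, looking along -z (the intrinsics and any distortion apply to the point x, -y, -z); pixel columns grow to the right and rows downward; lengths in m; the calibration is good to about 2 mm. A picture is of the moment at which its call begins. There is no depth.
- job_done(): hands the job in, once; it reports no verdict.
The state is a dict: "time": time; "joint_positions": joint angles; "joint_velocities": joint speeds; "joint_torque": joint torques, N m; "tcp_pos": TCP position; "ee_rot": TCP orientation; "force": force on the tool from outside, world axes, zero at the start; "wrist_torque": the same for the moment, N m; "opening": finger opening in m.
Only numpy, scipy, OpenCV 4.12 (cv2) and the standard library are available. Lean on these libraries where they do the work, as an engineer would, in place of code of your own. Each camera call takes 0.05 s, during which the arm holds its last target.

## Working session

There is one attempt and no reset: what is moved stays moved. The work goes in short steps, Python scripts to look and compute and a shell command to move; the robot and the scene stay as the last step left them, time stands still between calls to the robot, and variables do not carry over. Pictures are saved under pics/ and viewed, and the job is handed in when it is done.

```bash
mkdir -p pics; ls; python3 - <<'E'
from workcell import *
import cv2
print(read_state(), grasp_offset)
for n in ["scene","top","wrist"]:
    s=snapshot(n); cv2.imwrite(f"pics/{n}0.png",s["image"]); print(n,s["mtx"].round(1).tolist(),s["k1"],s["pose"].round(3).tolist())
E
```

```text
pics
{'time': 0.0, 'joint_positions': array([ 1.06337753e+00,  4.91552368e-01,  1.55946669e+00, -1.37461297e-05,
        1.09167517e+00, -1.05592401e-01]), 'joint_velocities': array([-0.00147598,  0.000515  , -0.00069886,  0.000801  , -0.00147543,
        0.00033063]), 'joint_torque': array([ 1.92071617e-03, -6.18433928e+01, -2.61588103e+01, -3.96347139e-05,
        4.05328930e-03,  2.03457057e-05]), 'tcp_pos': array([0.24428984, 0.5750013 , 0.20452628]), 'ee_rot': array([ 3.04706696,  1.56969468, -2.06714207]), 'force': array([-0.28977303,  0.20052459,  0.19118542]), 'wrist_torque': array([ 0.0102887 , -0.02330018,  0.00213383]), 'opening': 0.08497103896601664} 0.0187
scene [[486.6, 0.0, 324.8], [0.0, 486.6, 203.0], [0.0, 0.0, 1.0]] -0.13718680042432285 [[-0.814, -0.339, 0.471, 1.267], [0.581, -0.466, 0.667, 0.85], [-0.007, 0.817, 0.576, 0.975], [0.0, 0.0, 0.0, 1.0]]
top [[467.8, 0.0, 310.8], [0.0, 467.8, 205.9], [0.0, 0.0, 1.0]] -0.029834130758474787 [[-0.017, 0.991, -0.131, 0.37], [-1.0, -0.016, 0.015, -0.117], [0.013, 0.131, 0.991, 1.782], [0.0, 0.0, 0.0, 1.0]]
wrist [[283.5, 0.0, 325.9], [0.0, 283.5, 201.6], [0.0, 0.0, 1.0]] -0.0357749625271219 [[0.391, -0.89, -0.237, 0.185], [0.92, 0.377, 0.102, 0.6], [-0.001, -0.258, 0.966, 0.374], [0.0, 0.0, 0.0, 1.0]]
```

View pics/scene0.png

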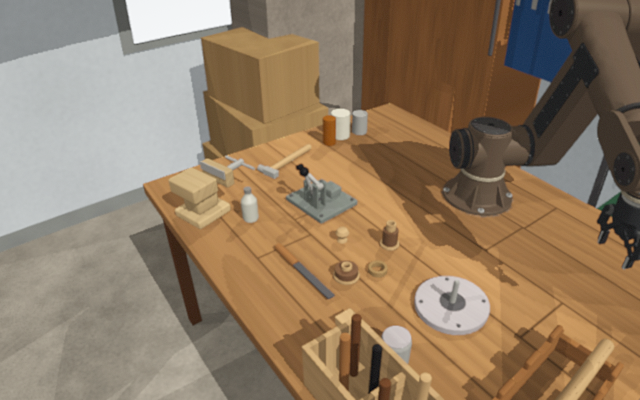

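View pics/top0.png

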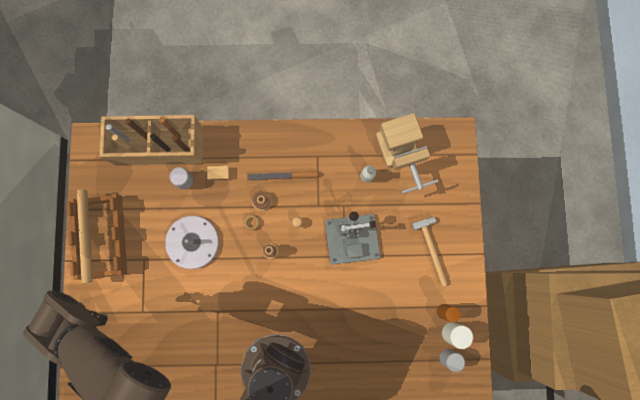

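View pics/wrist0.png

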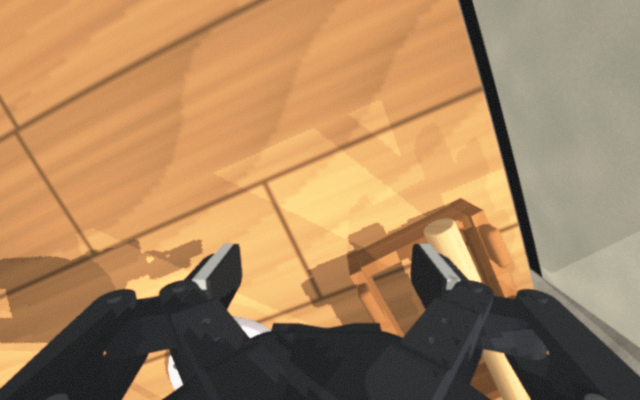

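The top view shows the sander at about (191,242), the bobbin at (270,251) and the station at (353,238). In the scene view the bobbin is at (390,236), the spindle at (454,290) and the station at (320,195). I'll zoom in on these.

```bash
cat > h.py <<'E'
import numpy as np, cv2
from workcell import *
from scipy.spatial.transform import Rotation as R
def ray(s,u,v):
    d=np.array([s["k1"],0,0,0,0.])
    x,y=cv2.undistortPointsIter(np.array([[[u,v]]],float),s["mtx"],d,None,None,(3,100,1e-12))[0,0]
    P=s["pose"]; w=P[:3,:3]@np.array([x,-y,-1]); return P[:3,3],w/np.linalg.norm(w)
def plane(s,u,v,z):
    o,w=ray(s,u,v); return o+w*(z-o[2])/w[2]
def proj(s,p):
    P=s["pose"]; c=P[:3,:3].T@(np.asarray(p,float)-P[:3,3]); c=np.array([c[0],-c[1],-c[2]])
    return cv2.projectPoints(c[None],np.zeros(3),np.zeros(3),s["mtx"],np.array([s["k1"],0,0,0,0.]))[0][0,0]
def tri(s1,p1,s2,p2):
    o1,w1=ray(s1,*p1);o2,w2=ray(s2,*p2)
    t=np.linalg.lstsq(np.c_[w1,-w2],o2-o1,rcond=None)[0]
    a=o1+t[0]*w1;b=o2+t[1]*w2; return (a+b)/2,np.linalg.norm(a-b)
def crop(img,x0,y0,x1,y1,k,name):
    cv2.imwrite(name,cv2.resize(img[y0:y1,x0:x1],None,fx=k,fy=k,interpolation=cv2.INTER_CUBIC))
def toolrot():
    s=read_state(); r=R.from_euler('xyz',s["ee_rot"]); return s["tcp_pos"],r
E
python3 - <<'E'
from h import *
a=cv2.imread("pics/top0.png");b=cv2.imread("pics/scene0.png")
crop(a,155,200,295,280,5.7,"pics/c1.png")
crop(a,310,200,400,275,8,"pics/c2.png")
crop(b,270,150,420,260,5,"pics/c3.png")
crop(b,370,215,500,340,4.5,"pics/c4.png")
E
```

```text
(no output)
```

View pics/c1.png

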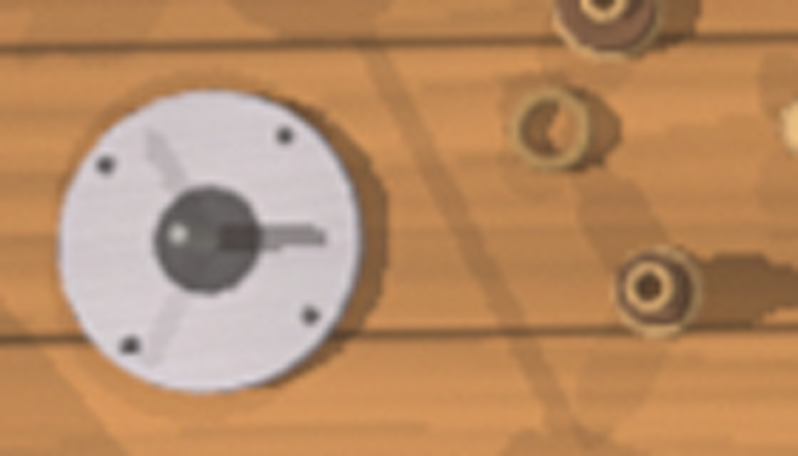

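View pics/c2.png

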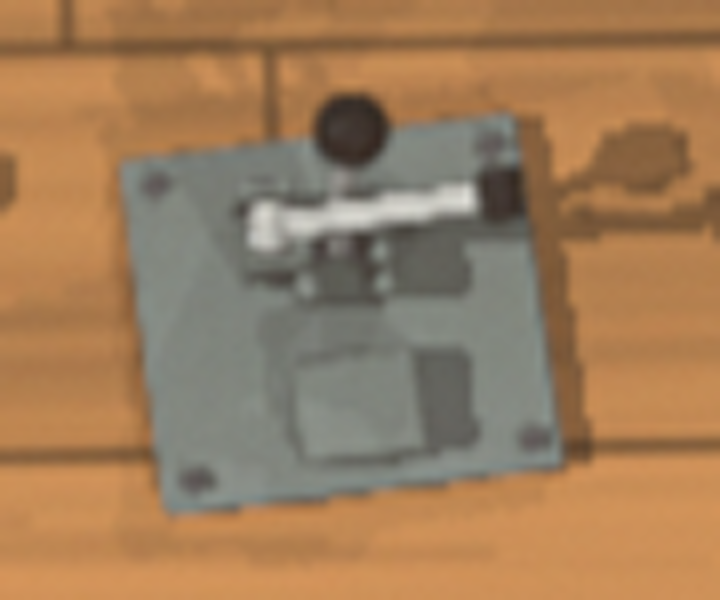

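View pics/c3.png

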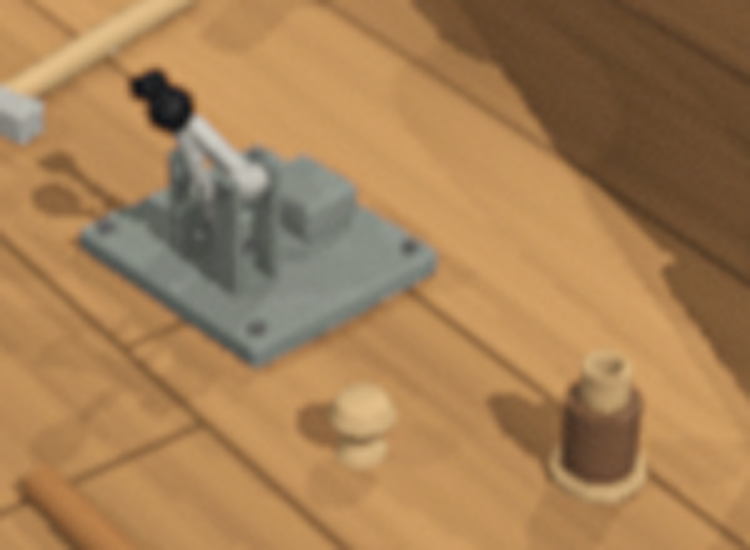

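View pics/c4.png

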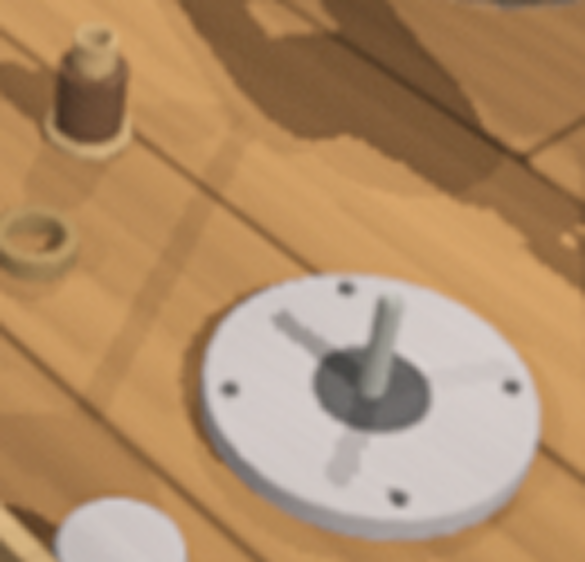

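```bash
python3 - <<'E'
from h import *
t=snapshot("top");s=snapshot("scene")
def c(x0,y0,k,p): return (x0+(p[0]+.5)/k-.5, y0+(p[1]+.5)/k-.5)
def mask(img,roi,f):
    m=np.zeros(img.shape[:2],np.uint8);x0,y0,x1,y1=roi
    m[y0:y1,x0:x1]=f(img[y0:y1,x0:x1].astype(int)); 
    cs,_=cv2.findContours(m,cv2.RETR_EXTERNAL,cv2.CHAIN_APPROX_NONE); return max(cs,key=cv2.contourArea)
white=lambda a:((a[...,0]>130)&(abs(a[...,0]-a[...,2])<40)).astype(np.uint8)
k=mask(t["image"],(155,205,230,280),white)
P=np.array([plane(t,*p[0],.02)[:2] for p in k]).astype(np.float32)
print("plate top",cv2.minEnclosingCircle(P), cv2.fitEllipse(P))
k=mask(s["image"],(405,265,500,340),white); e=cv2.fitEllipse(cv2.convexHull(k)); print("scene ell",e)
# spindle tip / foot
tip_s=c(370,215,4.5,(388,301)); foot_s=c(370,215,4.5,(374,393)); tip_t=c(155,200,5.7,(180,233))
print("tip tri",tri(t,tip_t,s,tip_s)); print("foot scene",plane(s,*foot_s,.02), "tip scene z.096",plane(s,*tip_s,.096),plane(t,*tip_t,.096))
bt=c(155,200,5.7,(649,288)); bs=c(270,150,5,(608,364))
print("bob",plane(t,*bt,.085),plane(s,*bs,.085),tri(t,bt,s,bs))
bf=c(155,200,5.7,(657,291)); print("flange",plane(t,*bf,.008))
cor=[plane(t,*c(310,200,8,p),.02) for p in [(120,160),(517,115),(565,465),(170,512)]]
for p in cor: print(p)
cen=sum(cor)/4; print("station",cen,[np.linalg.norm(cor[i]-cor[i-1]) for i in range(4)])
ex=(cor[0]+cor[1]-cor[2]-cor[3]);ey=cor[0]+cor[3]-cor[1]-cor[2]
yx=np.arctan2(ex[1],ex[0]);yy=np.arctan2(-ey[0],ey[1]);print(yx,yy)
gt=c(310,200,8,(500,194));gs=c(270,150,5,(148,82));print("grip",tri(t,gt,s,gs))
kt=c(310,200,8,(351,129));ks=c(270,150,5,(172,106));print("knob",tri(t,kt,s,ks))
yaw=(yx+yy)/2;Rz=R.from_euler('z',yaw)
for n,q in dict(hinge=(38,35,100),grip0=(38,-70,100),knob=(72,0,155)).items():
    w=cen*[1,1,0]+Rz.apply(np.array(q)/1e3); print(n,w,proj(t,w),proj(s,w))
print(gt,gs,kt,ks)
E
```

```text
plate top ((0.47438645362854004, 0.3076549172401428), 0.10010453313589096) ((0.4737940728664398, 0.30773383378982544), (0.19521869719028473, 0.19605180621147156), 109.22868347167969)
scene ell ((452.14697265625, 304.6582946777344), (56.87232971191406, 75.96537017822266), 107.62024688720703)
tip tri (array([0.47368946, 0.31058881, 0.08949639]), np.float64(0.0027411855756145826))
foot scene [0.47541447 0.3176464  0.02      ] tip scene z.096 [0.47843873 0.31543113 0.096     ] [0.47418097 0.30789115 0.096     ]
bob [0.43530737 0.01314313 0.085     ] [0.43581804 0.01870389 0.085     ] (array([0.43417442, 0.01459592, 0.08185031]), np.float64(0.003486579365945221))
flange [0.436201   0.01375373 0.008     ]
[ 0.54953198 -0.1947984   0.02      ]
[ 0.56793907 -0.38388432  0.02      ]
[ 0.40228992 -0.40074217  0.02      ]
[ 0.38371992 -0.21469678  0.02      ]
station [ 0.47587022 -0.29853042  0.02      ] [np.float64(0.16700174968588022), np.float64(0.18997975771492912), np.float64(0.16650473272415492), np.float64(0.18696986723192283)]
0.11044028939289936 0.09825363295551849
grip (array([ 0.51971884, -0.35785418,  0.12999416]), np.float64(0.001752286904876295))
knob (array([ 0.54619409, -0.28908567,  0.15457635]), np.float64(0.004083327489264216))
hinge [ 0.51001801 -0.2597628   0.1       ] [343.71960683 227.90576028] [317.97340231 185.24077719]
grip0 [ 0.52095457 -0.36419168  0.1       ] [372.47036842 224.41100312] [297.9538712  172.83002198]
knob [ 0.5474786  -0.29103106  0.155     ] [353.64598374 215.7691774 ] [302.70863262 170.46829558]
(372.0625, 223.8125) (299.2, 166.0) (353.4375, 215.6875) (304.0, 170.8)
```

```bash
cat >> h.py <<'E'
def to(target,jaw=None,pit=True):
    """print shift in tool axes (cm) and rotvec to reach world target with x down and jaw dir yaw"""
    p,r=toolrot(); d=r.inv().apply(np.array(target)-p)*100
    out=[d.round(2).tolist()]
    if jaw is not None:
        z=np.array([np.cos(jaw),np.sin(jaw),0]); 
        if z@r.as_matrix()[:,2]<0: z=-z
        x=np.array([0,0,-1.]); M=np.c_[x,np.cross(z,x),z]
        out.append((r.inv()*R.from_matrix(M)).as_rotvec().round(3).tolist())
    print("shift,rot",out); return out
E
python3 - <<'E'
from h import *
p,r=toolrot();print(r.as_matrix().round(3))
st=read_state();print(st["time"])
for j in [0,np.pi/2,.5,-.5,-1.56]: print(j);to([.436,.0145,.2],j)
E
```

```text
[[-0.    -0.92   0.391]
 [-0.     0.391  0.92 ]
 [-1.     0.    -0.   ]]
0.25
0
shift,rot [[0.5, -39.57, -44.11], [1.169, -0.0, 0.0]]
1.5707963267948966
shift,rot [[0.5, -39.57, -44.11], [-0.402, -0.0, -0.0]]
0.5
shift,rot [[0.5, -39.57, -44.11], [0.669, -0.0, 0.0]]
-0.5
shift,rot [[0.5, -39.57, -44.11], [-1.473, -0.0, -0.0]]
-1.56
shift,rot [[0.5, -39.57, -44.11], [-0.413, -0.0, -0.0]]
```

```bash
python3 -m crank '[[[0,-2.5,-2.8],[0.067,0,0]],[[0,-5,-5.5],[0.134,0,0]],[[0,-7.5,-8.3],[0.2,0,0]],[[0,-10,-11],[0.27,0,0]],[[0,-12.5,-13.8],[0.335,0,0]],[[0,-15,-16.5],[0.4,0,0]],[[0,-17.5,-19.3],[0.47,0,0]],[[0,-20,-22],[0.535,0,0]]]' 1
python3 - <<'E'
from h import *
to([.436,.0145,.2],.1)
E
```

```text
time: 1.05
tcp_pos: [0.3426, 0.2931, 0.2052]
ee_rot: [-0.03, 1.57, 0.602]
force: [0.3, 0.6, 0.3]
opening: 0.085
shift,rot [[0.52, -28.0, -8.91], [0.531, 0.0, -0.0]]
```

```bash
python3 -m crank '[[[0,-3.5,-1.1],[0.067,0,0]],[[0,-7,-2.2],[0.134,0,0]],[[0,-10.5,-3.3],[0.2,0,0]],[[0,-14,-4.5],[0.27,0,0]],[[0,-18,-5.7],[0.335,0,0]],[[0,-22,-7],[0.4,0,0]],[[0,-25.5,-8.1],[0.47,0,0]],[[0,-28,-8.9],[0.535,0,0]]]'
python3 - <<'E'
from h import *
s=snapshot("wrist");cv2.imwrite("pics/w1.png",s["image"])
to([.436,.0145,.2],.1)
for z in (0,.008,.06,.085): print(z,proj(s,[.436,.0145,z]))
print(read_state()["joint_positions"])
E
```

```text
time: 1.85
tcp_pos: [0.4371, 0.0141, 0.2052]
ee_rot: [-0.226, 1.57, -0.131]
force: [0.6, 0.0, -0.1]
opening: 0.0853
shift,rot [[0.52, 0.25, -0.21], [-0.01, 0.001, 0.001]]
0 [324.44426517 175.4765102 ]
0.008 [324.41603141 176.51230857]
0.06 [324.19930027 184.46590801]
0.085 [324.06893969 189.25200007]
[-1.22605564e-01  2.25465829e-01  1.99215092e+00 -8.32976192e-04
  9.22805730e-01 -2.12586660e-01]
```

View pics/w1.png

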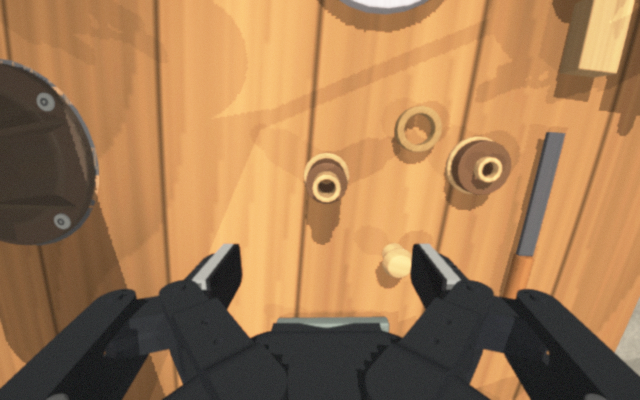

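The wrist view shows the bobbin clear of its neighbours, hub mouth at about (327,187), flange at (326,173).

```bash
python3 - <<'E'
from h import *
s=snapshot("wrist");im=s["image"];crop(im,290,140,365,215,8,"pics/w1c.png")
m=(im.astype(int).min(2)>0)
for z,p in ((.085,(327,187)),(.008,(326,175))): print(plane(s,*p,z))
p,r=toolrot(); print("tcp",p,"proj tcp",proj(s,p),s["pose"][:3,3])
E
```

```text
[0.44009385 0.01516074 0.085     ]
[0.43919646 0.01461138 0.008     ]
tcp [0.437499   0.01389923 0.20505933] proj tcp [323.62902677 228.22377702] [0.4330709  0.07662719 0.37427427]
```

View pics/w1c.png

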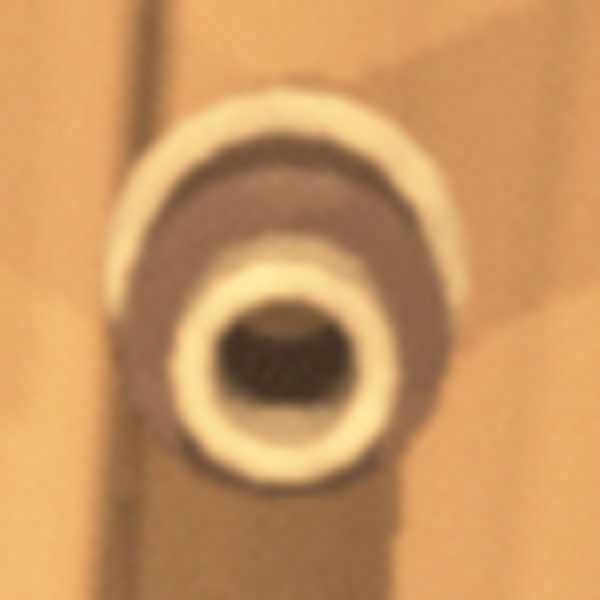

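```bash
python3 - <<'E'
from h import *
to([.4367,.0145,.062],.1); print(read_state()["force"])
E
```

```text
shift,rot [[14.31, 0.07, -0.08], [-0.006, 0.0, 0.0]]
[-0.02403512 -0.19240563  0.39597922]
```

```bash
python3 -m crank '[[[3,0,0],[0,0,0]],[[6,0,0],[0,0,0]],[[9,0,-0.1],[0,0,0]],[[11,0.1,-0.1],[0,0,0]],[[12.5,0.1,-0.1],[0,0,0]],[[13.5,0.1,-0.1],[0,0,0]],[[14.2,0.1,-0.1],[0,0,0]],[[14.2,0.1,-0.1],[0,0,0]]]' 0.3
python3 - <<'E'
from h import *
s=snapshot("wrist");cv2.imwrite("pics/w2.png",s["image"])
s=snapshot("scene");crop(s["image"],330,180,450,270,6,"pics/s2.png")
E
```

```text
time: 2.75
tcp_pos: [0.4353, 0.0174, 0.0627]
ee_rot: [2.786, 1.57, 2.885]
force: [-0.2, -0.8, -0.0]
opening: 0.0552
```

View pics/w2.png

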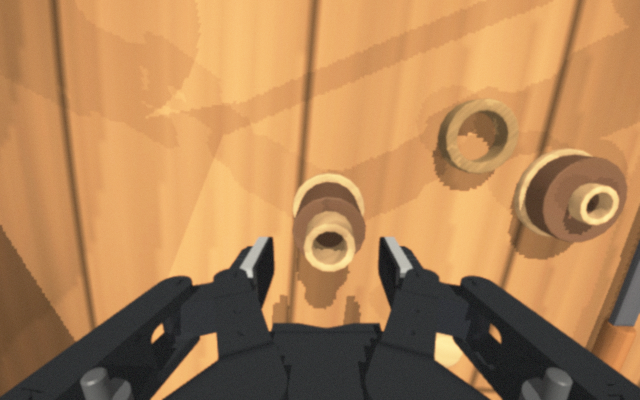

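View pics/s2.png

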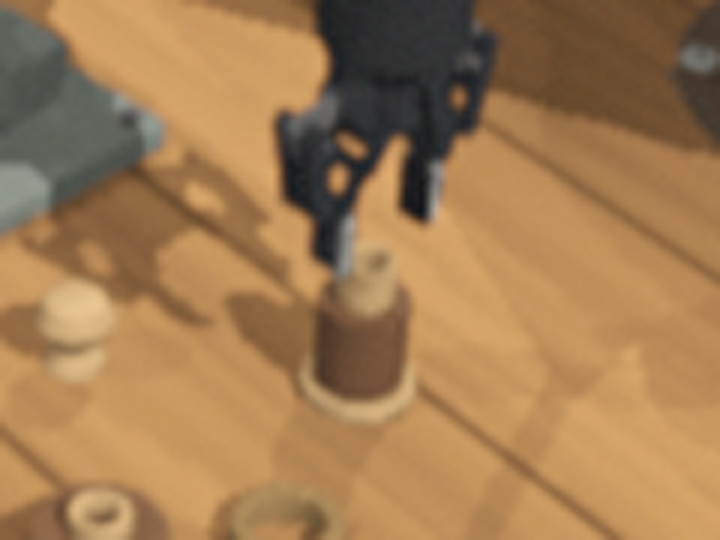

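```bash
python3 - <<'E'
from h import *
s=snapshot("wrist");crop(s["image"],230,160,430,310,4,"pics/w2c.png")
to([.4367,.0145,.062],.1)
for q in ((.4367,.0145,.085),(.4367,.0145,.008)): print(proj(s,q))
print(plane(s,330,243,.085))
E
```

```text
shift,rot [[0.16, -0.28, 0.06], [-0.001, 0.001, 0.0]]
[325.78095217 249.21767831]
[325.77419741 210.0854709 ]
[0.43868012 0.01850605 0.085     ]
```

View pics/w2c.png

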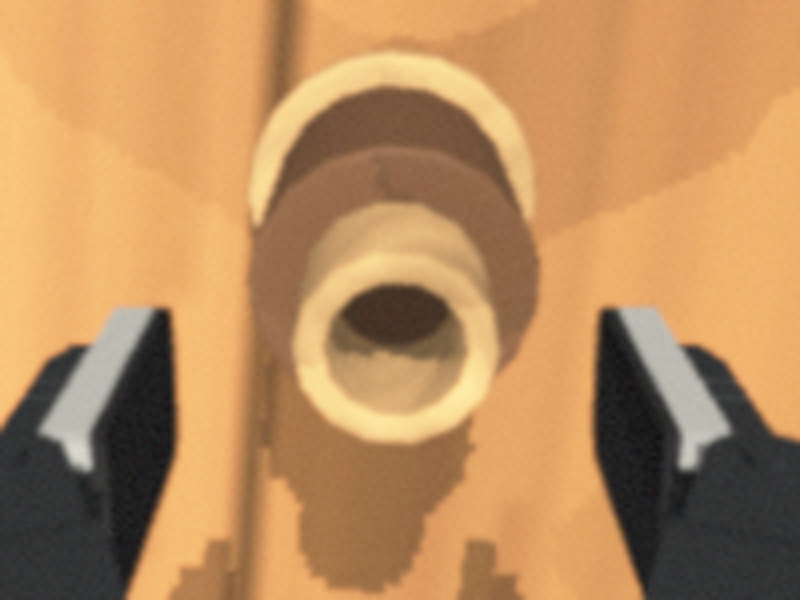

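```bash
python3 -m crank '[[[0.1,0,0.1],[0,0,0]],[[0.1,0,0.1],[0,0,0]],[[0.1,0,0.1],[0,0,0]],[[0.1,0,0.1],[0,0,0]],[[0.1,0,0.1],[0,0,0]],[[0.1,0,0.1],[0,0,0]],[[0.1,0,0.1],[0,0,0]],[[0.1,0,0.1],[0,0,0]]]' -1
python3 - <<'E'
from h import *
s=snapshot("wrist");crop(s["image"],230,160,430,310,4,"pics/w3c.png")
print(read_state())
E
```

```text
time: 3.7
tcp_pos: [0.4365, 0.0172, 0.0621]
ee_rot: [1.649, 1.571, 1.748]
force: [0.3, 0.6, 0.2]
opening: 0.0
{'time': 3.75, 'joint_positions': array([-1.11961682e-01,  4.65931063e-01,  2.15193398e+00,  1.55236483e-04,
        5.23711920e-01, -2.11118847e-01]), 'joint_velocities': array([-0.00037916, -0.00087075, -0.00088865, -0.00058577, -0.00053863,
       -0.00116641]), 'joint_torque': array([-4.03646525e-03, -4.67429423e+01, -1.27696931e+01, -5.08429446e-05,
        6.25737284e-04, -1.79381746e-04]), 'tcp_pos': array([0.4365115 , 0.01725939, 0.0620845 ]), 'ee_rot': array([1.16037518, 1.57071712, 1.25939791]), 'force': array([-0.58730028,  0.00269425, -0.59624603]), 'wrist_torque': array([ 0.00568834,  0.00752127, -0.00410269]), 'opening': 0.00011483521432792929}
```

View pics/w3c.png

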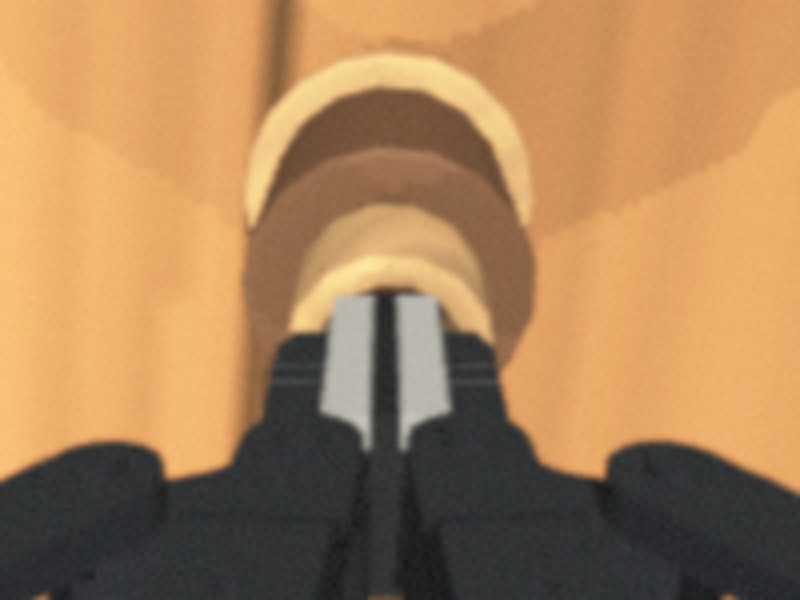

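```bash
python3 - <<'E'
from h import *
s=snapshot("wrist")
p,r=toolrot();print(r.as_matrix().round(3)); C=s["pose"];print(C[:3,3]-p)
for z in (.06,.08,.09,.1): print(z,[proj(s,[.4365,y,z]).round(1).tolist() for y in (.0063,.0173,.0283)])
a=s["image"];cv2.imwrite("pics/w4.png",a)
t=snapshot("top");crop(t["image"],235,210,305,280,8,"pics/t4.png")
q=snapshot("scene");crop(q["image"],350,190,430,260,8,"pics/s4.png")
E
```

```text
[[-0.    -0.099  0.995]
 [ 0.     0.995  0.099]
 [-1.     0.     0.   ]]
[-0.00560178  0.06421549  0.16917623]
0.06 [[323.0, 245.4], [324.7, 229.6], [326.4, 213.4]]
0.08 [[322.7, 259.3], [324.5, 242.0], [326.4, 223.9]]
0.09 [[322.5, 267.6], [324.4, 249.3], [326.5, 230.2]]
0.1 [[322.3, 276.9], [324.3, 257.6], [326.5, 237.4]]
```

View pics/s4.png

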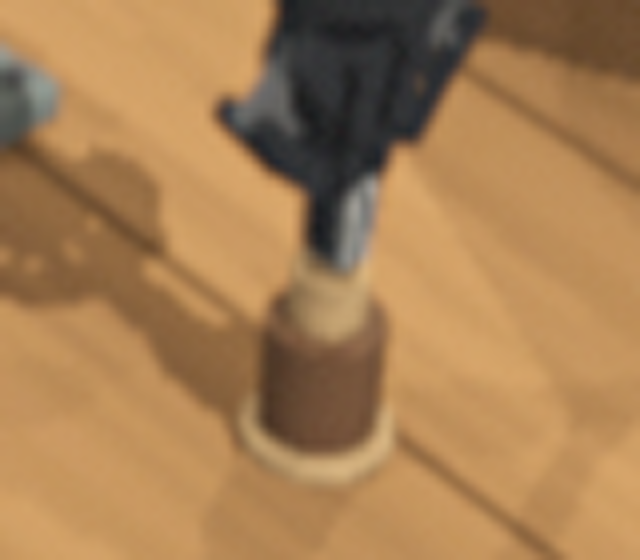

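View pics/t4.png

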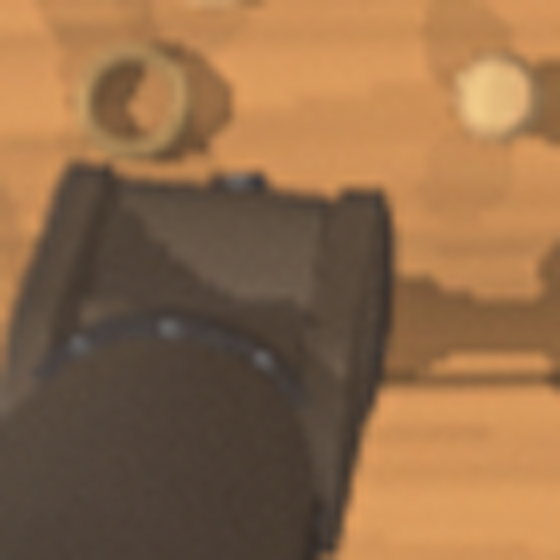

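```bash
python3 - <<'E'
from h import *
s=snapshot("wrist");q=snapshot("scene")
print(tri(s,(326.2,233.6),q,(392,223.5)))
print("hub in scene",proj(q,[.4365,.0155,.085]),proj(q,[.4365,.0155,.0]),proj(q,[.4365,.0283,.062]),proj(q,[.4365,.0283,.087]))
crop(s["image"],250,190,400,300,5,"pics/w5.png")
E
```

```text
(array([0.43690481, 0.02394354, 0.0843953 ]), np.float64(0.0005632122151954653))
hub in scene [390.3204796  221.95853325] [388.33932268 243.63523854] [392.59421676 230.08155834] [393.22032414 223.52683857]
```

View pics/w5.png

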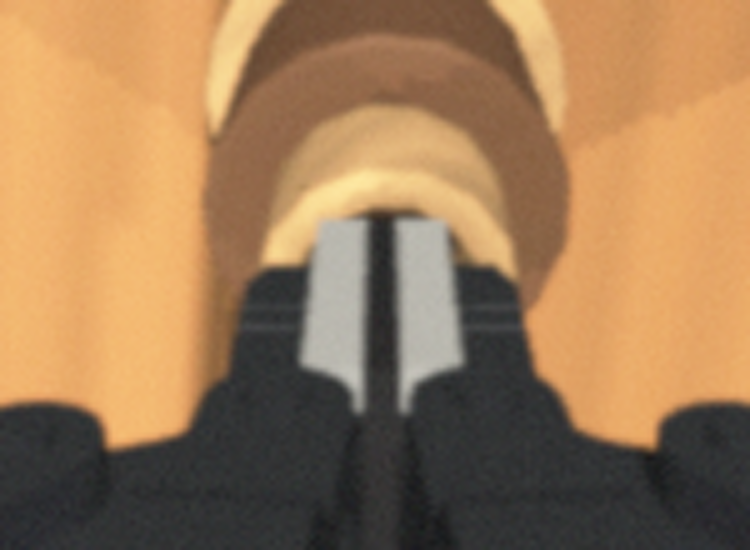

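The views agree: the shut fingertips sit at z≈0.085, about 23 mm above the reported TCP, and they closed on air just over the hub. The bobbin hasn't moved. I'll reopen, then go lower in small, checked steps.

```bash
python3 -m crank '[[[-1,-0.1,0],[0,0,0]],[[-1,-0.1,0],[0,0,0]],[[-1,-0.1,0],[0,0,0]],[[-1,-0.1,0],[0,0,0]],[[-0.3,-0.1,0],[0,0,0]],[[0.3,-0.1,0],[0,0,0]],[[0.8,-0.1,0],[0,0,0]],[[0.8,-0.1,0],[0,0,0]]]' 0.3
python3 - <<'E'
from h import *
s=snapshot("wrist");q=snapshot("scene")
crop(s["image"],250,170,400,280,5,"pics/w6.png");crop(q["image"],350,190,430,260,8,"pics/s6.png")
print(read_state()["tcp_pos"],read_state()["force"],read_state()["opening"])
E
```

```text
time: 4.8
tcp_pos: [0.4362, 0.0163, 0.0532]
ee_rot: [2.866, 1.569, 2.965]
force: [0.7, 1.1, 0.2]
opening: 0.0555
[0.43648809 0.01626697 0.05382215] [-0.66146862 -0.24046801  0.48129583] 0.055454442142595796
```

View pics/s6.png

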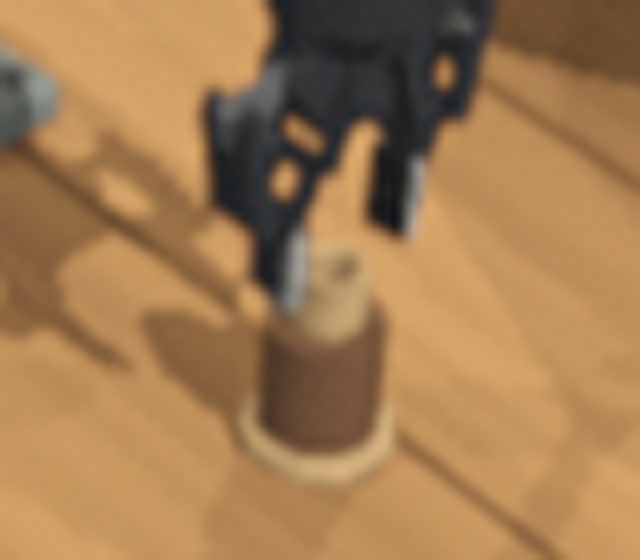

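View pics/w6.png

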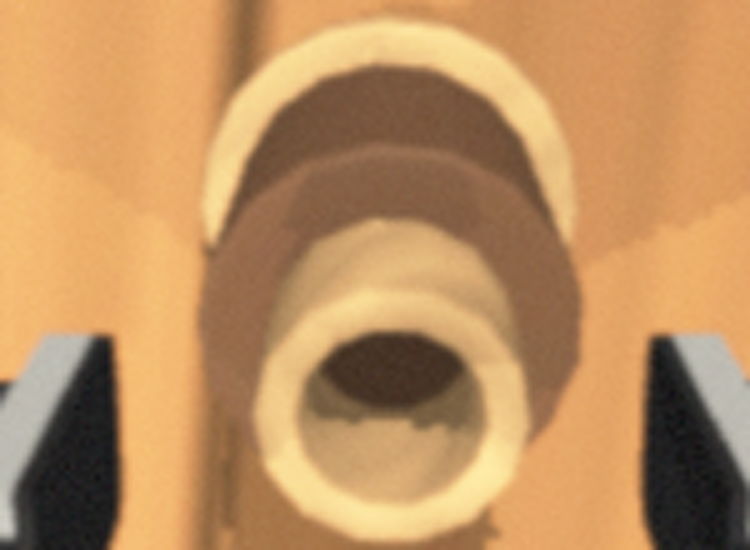

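```bash
python3 -m crank '[[[0.4,0,0],[0,0,0]],[[0.8,0,0],[0,0,0]],[[1.2,0,0],[0,0,0]],[[1.4,0,0],[0,0,0]],[[1.4,0,0],[0,0,0]],[[1.4,0,0],[0,0,0]],[[1.4,0,0],[0,0,0]],[[1.4,0,0],[0,0,0]]]' 0.3
python3 -m crank '[[[0,0,0],[0,0,0]],[[0,0,0],[0,0,0]],[[0,0,0],[0,0,0]],[[0,0,0],[0,0,0]],[[0,0,0],[0,0,0]],[[0,0,0],[0,0,0]],[[0,0,0],[0,0,0]],[[0,0,0],[0,0,0]]]' -1
python3 - <<'E'
from h import *
s=snapshot("wrist");q=snapshot("scene")
crop(s["image"],250,170,400,280,5,"pics/w7.png");crop(q["image"],350,190,430,260,8,"pics/s7.png")
print(read_state()["tcp_pos"],read_state()["force"],read_state()["opening"])
E
```

```text
time: 5.7
tcp_pos: [0.4367, 0.0163, 0.0402]
ee_rot: [0.082, 1.57, 0.181]
force: [0.2, -0.6, 0.2]
opening: 0.0557
time: 6.5
tcp_pos: [0.4368, 0.0163, 0.0404]
ee_rot: [-0.041, 1.57, 0.057]
force: [-0.3, 0.4, 4.0]
opening: 0.0274
[0.43683835 0.01626096 0.04040516] [0.38352266 0.23957566 4.918431  ] 0.02763609143690828
```

View pics/s7.png

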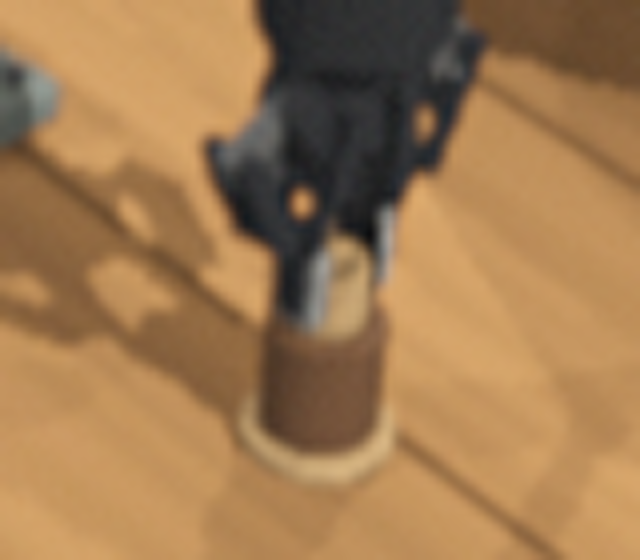

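View pics/w7.png

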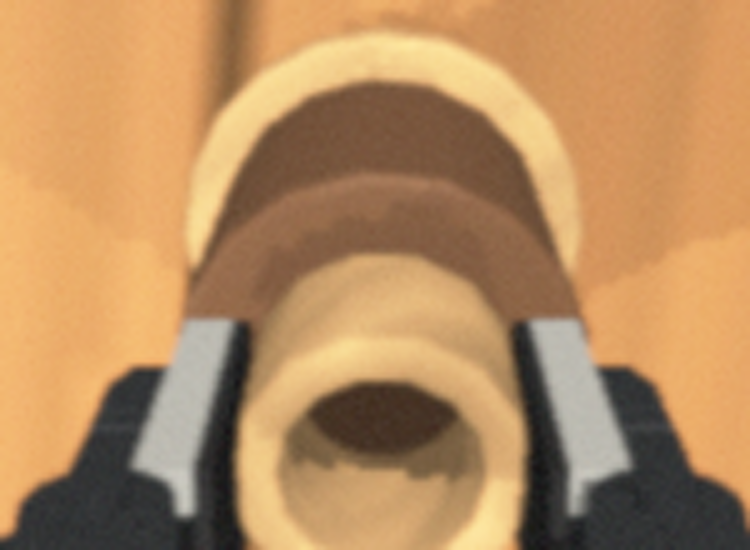

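Hub gripped, with the pads flat on it and the tips just above the sleeve. I'll lift and carry it.

```bash
python3 -m crank '[[[-0.5,0,0],[0,0,0]],[[-1.5,0,0],[0,0,0]],[[-3.5,0,0],[0,0,0]],[[-6,0,0],[0,0,0]],[[-8.5,0,0],[0,0,0]],[[-11,0,0],[0,0,0]],[[-12.5,0,0],[0,0,0]],[[-13,0,0],[0,0,0]]]' -1
python3 -m crank '[[[0,2.5,0.6],[0,0,0]],[[0,6.5,1.5],[0,0,0]],[[0,11,2.6],[0,0,0]],[[0,15.5,3.6],[0,0,0]],[[0,20,4.7],[0,0,0]],[[0,24,5.6],[0,0,0]],[[0,27.5,6.5],[0,0,0]],[[0,28.9,6.8],[0,0,0]]]'
python3 - <<'E'
from h import *
s=snapshot("wrist");q=snapshot("scene");t=snapshot("top")
cv2.imwrite("pics/w8.png",s["image"]);crop(q["image"],390,220,510,340,5,"pics/s8.png");crop(t["image"],150,200,240,280,7,"pics/t8.png")
print(read_state()["tcp_pos"],read_state()["force"],read_state()["opening"],read_state()["joint_positions"])
E
```

```text
time: 7.4
tcp_pos: [0.437, 0.0162, 0.1721]
ee_rot: [-0.195, 1.568, -0.096]
force: [1.2, 0.8, -2.4]
opening: 0.0277
time: 8.2
tcp_pos: [0.4754, 0.3132, 0.1695]
ee_rot: [2.985, 1.57, 3.086]
force: [0.4, -0.7, -0.8]
opening: 0.0275
[0.47513432 0.31047893 0.16947532] [-0.49834823 -1.05913858 -1.28130879] 0.027771747983241363 [ 4.62482363e-01  4.49639369e-01  1.74250112e+00 -1.25663195e-04
  9.50849226e-01  3.62307994e-01]
```

View pics/w8.png

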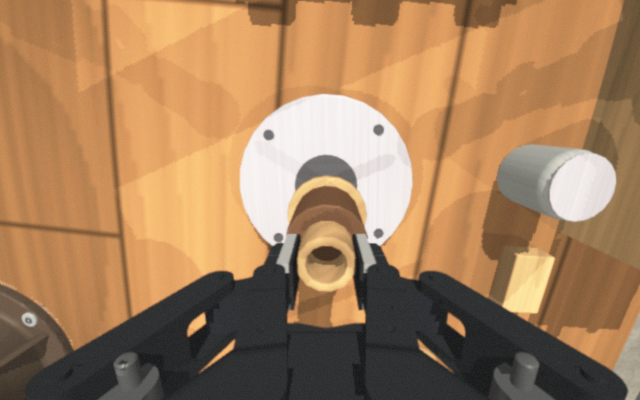

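View pics/s8.png

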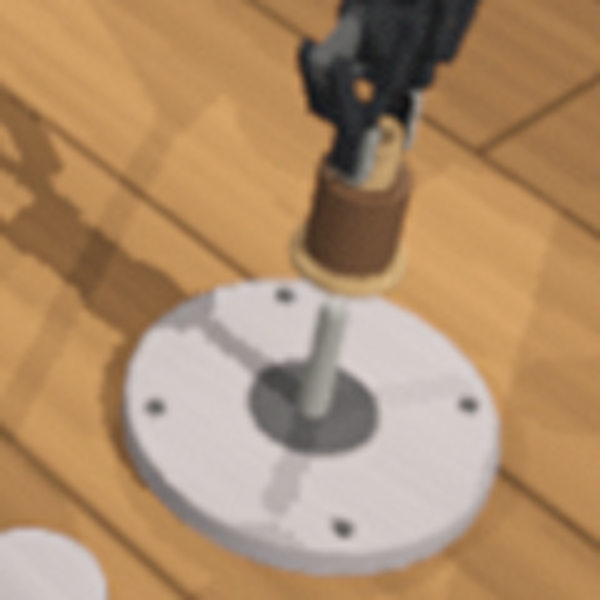

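View pics/t8.png

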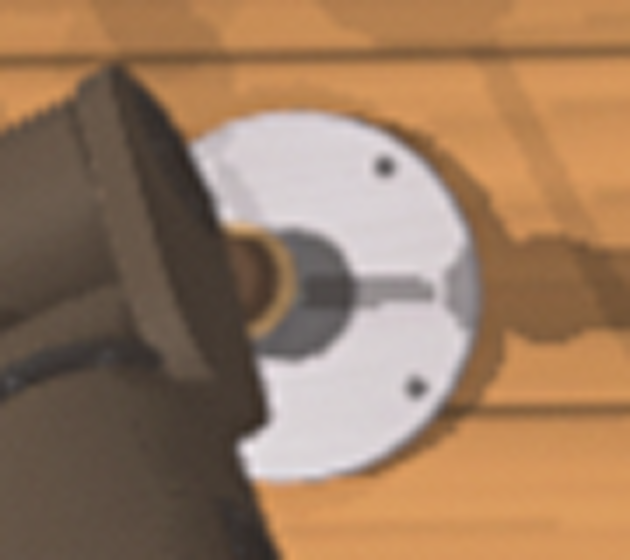

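```bash
python3 - <<'E'
from h import *
s=snapshot("wrist");q=snapshot("scene");t=snapshot("top")
c=lambda p:((p[0]+.5)/5-.5+390,(p[1]+.5)/5-.5+220)
def cc(x,y): q0=proj(q,x); return ((q0-[390,220]+.5)*5-.5).round(1)
b=np.array([.4752,.3105,0])
for z in (.02,.096,.13,.19,.215): print(z,cc(b+[0,0,z],0))
# wrist plate circle
im=s["image"].astype(int); m=((im[...,0]>150)&(abs(im[...,0]-im[...,2])<45)).astype(np.uint8); m[:,450:]=0
cs,_=cv2.findContours(m,cv2.RETR_EXTERNAL,cv2.CHAIN_APPROX_NONE);k=max(cs,key=cv2.contourArea)
P=np.array([plane(s,*p[0],.02)[:2] for p in k if p[0][1]<230])
def circ(P):
    A=np.c_[2*P,np.ones(len(P))];x=np.linalg.lstsq(A,(P**2).sum(1),rcond=None)[0];return x[:2],np.sqrt(x[2]+x[:2]@x[:2])
for _ in range(5):
    ce,r=circ(P); P=P[abs(np.linalg.norm(P-ce,axis=1)-r)<.004]
print("plate wrist",ce,r,len(P))
crop(s["image"],270,150,390,300,5,"pics/w8c.png")
E
```

```text
0.02 [306.1 403.7]
0.096 [328.3 301.5]
0.13 [338.7 253.2]
0.19 [357.7 163.9]
0.215 [365.8 125.1]
plate wrist [0.47395275 0.32754962] 0.08259607930192375 44
```

View pics/w8c.png

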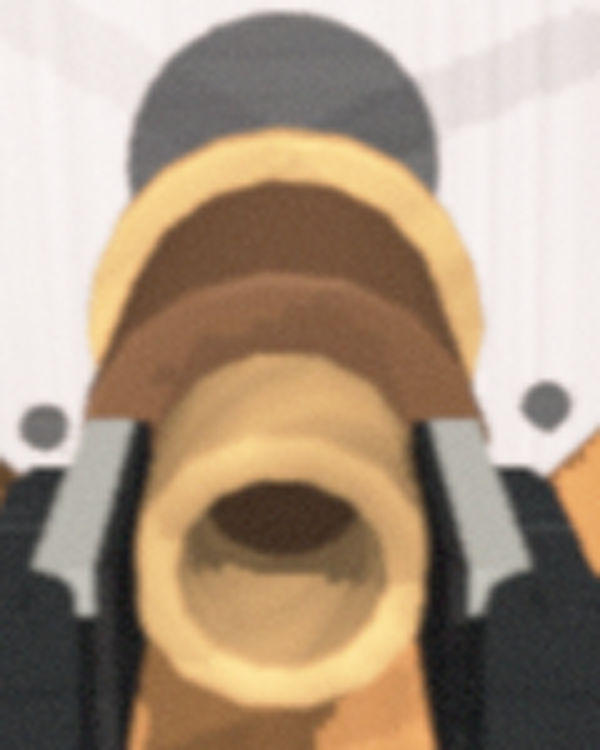

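```bash
python3 - <<'E'
from h import *
q=snapshot("scene");t=snapshot("top")
crop(q["image"],420,220,500,310,7,"pics/s9.png")
st=read_state();print(st["tcp_pos"],st["joint_velocities"].round(3),R.from_euler('xyz',st["ee_rot"]).as_matrix().round(4))
b=st["tcp_pos"]*[1,1,0]
for z in (.02,.096,.129,.19,.214): print(z,((proj(q,b+[0,0,z])-[420,220]+.5)*7-.5).round(1))
E
```

```text
[0.47579115 0.30948278 0.17025982] [ 0.003  0.002 -0.005 -0.001  0.001  0.003] [[-0.     -0.0975  0.9952]
 [-0.      0.9952  0.0975]
 [-1.     -0.     -0.    ]]
0.02 [215.7 564.6]
0.096 [246.8 421.4]
0.129 [260.8 355.9]
0.19 [287.7 228.8]
0.214 [298.6 176.6]
```

View pics/s9.png

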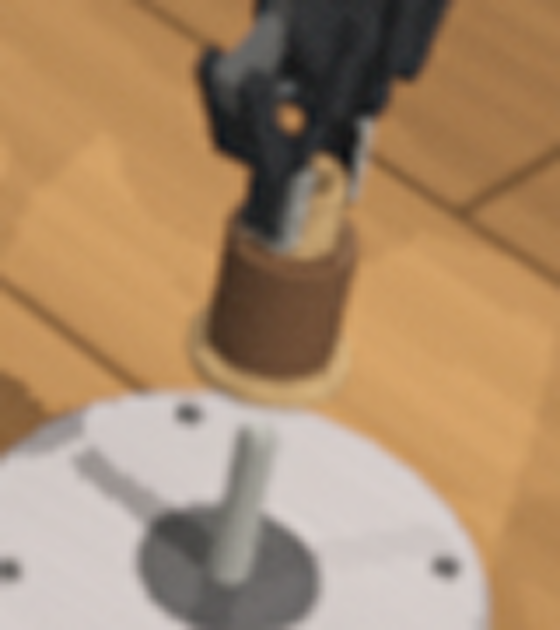

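```bash
python3 - <<'E'
from h import *
q=snapshot("scene");t=snapshot("top");s=snapshot("wrist")
c=lambda p,x0=420,y0=220,k=7:((p[0]+.5)/k-.5+x0,(p[1]+.5)/k-.5+y0)
for n,p,z in (("flange",(270,358),.129),("tip",(257,432),.096),("foot",(229,580),.02)): print(n,plane(q,*c(p),z))
print(read_state()["tcp_pos"])
im=s["image"];crop(im,270,150,390,300,5,"pics/w9.png")
# dark disc ellipse + plate in wrist
g=cv2.cvtColor(im,cv2.COLOR_BGR2HSV)
m=((g[...,1]<45)&(g[...,2]>150)).astype(np.uint8); m[:,430:]=0;m[235:]=0
cs,_=cv2.findContours(m,cv2.RETR_EXTERNAL,cv2.CHAIN_APPROX_NONE);k=max(cs,key=cv2.contourArea)[:,0]
h=cv2.convexHull(k)[:,0]; k=np.array([p for p in k if abs(cv2.pointPolygonTest(h.astype(np.float32),(float(p[0]),float(p[1])),True))<1.5 and p[1]<225])
P=np.array([plane(s,*p,.02)[:2] for p in k])
def circ(P):
    A=np.c_[2*P,np.ones(len(P))];x=np.linalg.lstsq(A,(P**2).sum(1),rcond=None)[0];return x[:2],np.sqrt(x[2]+x[:2]@x[:2])
print("plate wrist",circ(P),len(P),k.min(0),k.max(0))
cv2.imwrite("pics/t9.png",t["image"][195:285,150:240].repeat(6,0).repeat(6,1))
E
```

```text
flange [0.47393127 0.31229726 0.129     ]
tip [0.47690252 0.315602   0.096     ]
foot [0.47766823 0.31815125 0.02      ]
[0.47585871 0.30995582 0.17029779]
plate wrist (array([0.47586799, 0.31203009]), np.float64(0.09809171494984635)) 338 [240  91] [411 224]
```

View pics/w9.png

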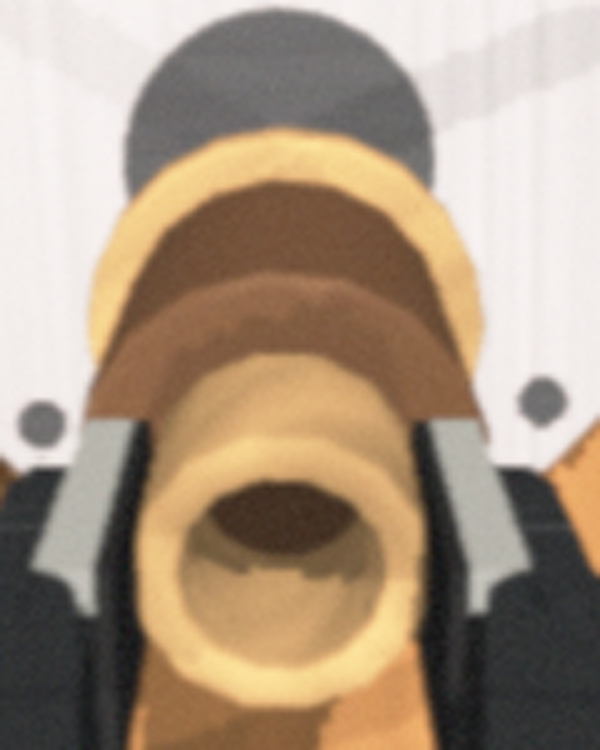

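View pics/t9.png

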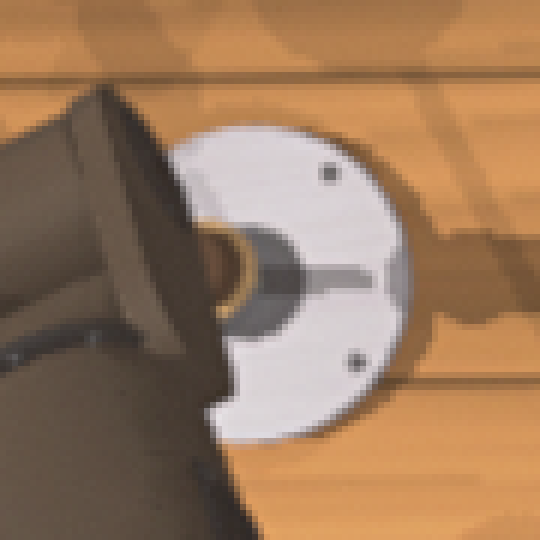

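```bash
python3 - <<'E'
from h import *
s=snapshot("wrist");t=snapshot("top")
c=lambda p,x0=270,y0=150,k=5:((p[0]+.5)/k-.5+x0,(p[1]+.5)/k-.5+y0)
e=plane(s,*c((285,129)),.133);print("flange +y edge",e,"centre y",e[1]-.03)
l=plane(s,*c((89,310)),.135);r=plane(s,*c((484,310)),.135);print(l,r)
hb=plane(s,*c((281,571)),.214);print("hub top",hb)
# dark disc in wrist: top edge
d=plane(s,*c((285,9)),.02);dl=plane(s,*c((125,160)),.02);dr=plane(s,*c((434,160)),.02);print("disc",d,dl,dr)
print("top: flange right edge",plane(t,150+(256+.5)/6-.5,195+(268+.5)/6-.5,.133),"disc right",plane(t,150+(303)/6-.5,195+(281)/6-.5,.02),"plate right",plane(t,150+(408)/6-.5,195+(283)/6-.5,.02))
print("top: flange v ext",plane(t,150+(215)/6-.5,195+(221)/6-.5,.137),plane(t,150+(222)/6-.5,195+(318)/6-.5,.129))
E
```

```text
flange +y edge [0.47427669 0.3391864  0.133     ] centre y 0.3091864049747787
[0.44755081 0.30919074 0.135     ] [0.506833   0.31504505 0.135     ]
hub top [0.47662489 0.30958177 0.214     ]
disc [0.47378984 0.34695586 0.02      ] [0.44070156 0.30930831 0.02      ] [0.51113985 0.31626438 0.02      ]
top: flange right edge [0.47583581 0.27722597 0.133     ] disc right [0.47480496 0.27498322 0.02      ] plate right [0.47252109 0.20922934 0.02      ]
top: flange v ext [0.50379887 0.30102419 0.137     ] [0.44737691 0.2980062  0.129     ]
```

```bash
python3 -m crank '[[[0,0.3,0],[0,0,0]],[[0.5,0.3,0],[0,0,0]],[[1,0.3,0],[0,0,0]],[[1.5,0.3,0],[0,0,0]],[[2,0.3,0],[0,0,0]],[[2.5,0.3,0],[0,0,0]],[[2.9,0.3,0],[0,0,0]],[[2.9,0.3,0],[0,0,0]]]'
python3 - <<'E'
from h import *
q=snapshot("scene")
crop(q["image"],420,220,500,310,7,"pics/s10.png")
st=read_state();print(st["tcp_pos"],st["force"])
E
```

```text
time: 9.65
tcp_pos: [0.4752, 0.3134, 0.1405]
ee_rot: [-2.837, 1.57, -2.738]
force: [-0.4, -0.6, -0.9]
opening: 0.0273
[0.47536313 0.3135135  0.14085687] [ 0.2390685   0.3849061  -0.91720319]
```

View pics/s10.png

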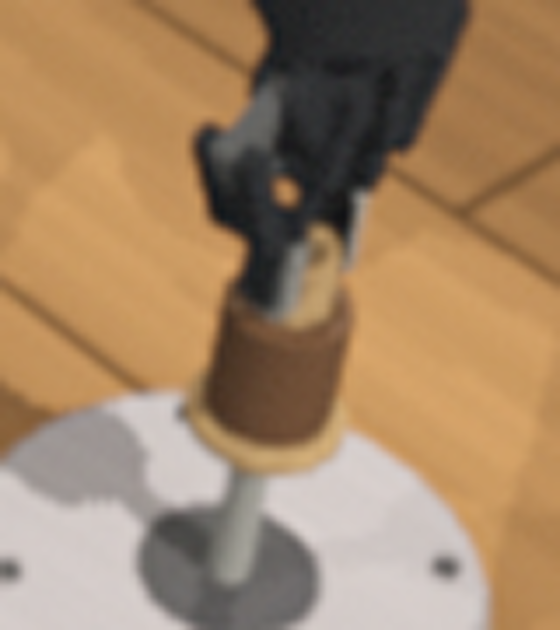

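```bash
python3 -m crank '[[[0,-0.1,0.1],[0,0,0]],[[0.3,-0.1,0.1],[0,0,0]],[[0.6,-0.1,0.1],[0,0,0]],[[0.8,-0.1,0.1],[0,0,0]],[[1,-0.1,0.1],[0,0,0]],[[1.2,-0.1,0.1],[0,0,0]],[[1.4,-0.1,0.1],[0,0,0]],[[1.4,-0.1,0.1],[0,0,0]]]'
python3 - <<'E'
from h import *
st=read_state();print(st["tcp_pos"],st["force"],st["wrist_torque"])
E
```

```text
time: 10.5
tcp_pos: [0.4764, 0.3126, 0.1268]
ee_rot: [-2.974, 1.57, -2.875]
force: [0.7, 0.3, -1.0]
opening: 0.0277
[0.47641459 0.3126156  0.12683383] [ 0.65857925  0.29516691 -1.02124617] [ 0.0279874   0.03389959 -0.00112281]
```

```bash
python3 -m crank '[[[0.5,0,0],[0,0,0]],[[1,0,0],[0,0,0]],[[1.5,0,0],[0,0,0]],[[2,0,0],[0,0,0]],[[2.5,0,0],[0,0,0]],[[3,0,0],[0,0,0]],[[3,0,0],[0,0,0]],[[3,0,0],[0,0,0]]]'
python3 - <<'E'
from h import *
q=snapshot("scene")
crop(q["image"],420,220,500,310,7,"pics/s11.png")
st=read_state();print(st["tcp_pos"],st["force"],st["wrist_torque"])
E
```

```text
time: 11.3
tcp_pos: [0.4765, 0.3127, 0.097]
ee_rot: [2.917, 1.571, 3.016]
force: [-0.1, 0.2, -0.6]
opening: 0.0278
[0.4764978  0.31266183 0.09718713] [-0.48226571 -0.0986427  -2.12722894] [-0.08535726  0.12712518 -0.00204132]
```

View pics/s11.png

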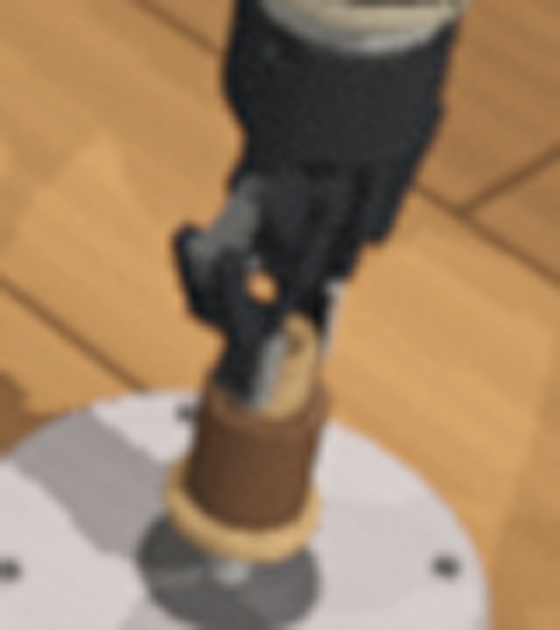

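```bash
python3 -m crank '[[[0.6,0,0],[0,0,0]],[[1.2,0,0],[0,0,0]],[[1.8,0,0],[0,0,0]],[[2.4,0,0],[0,0,0]],[[2.9,0,0],[0,0,0]],[[3.2,0,0],[0,0,0]],[[3.4,0,0],[0,0,0]],[[3.4,0,0],[0,0,0]]]'
python3 -m crank '[[[0.1,0,0],[0,0,0]],[[0.1,0,0],[0,0,0]],[[0.2,0,0],[0,0,0]],[[0.2,0,0],[0,0,0]],[[0.2,0,0],[0,0,0]],[[0.3,0,0],[0,0,0]],[[0.3,0,0],[0,0,0]],[[0.3,0,0],[0,0,0]]]'
python3 - <<'E'
from h import *
st=read_state();print(st["tcp_pos"],st["force"],st["wrist_torque"])
E
```

```text
time: 12.15
tcp_pos: [0.4765, 0.3126, 0.0629]
ee_rot: [-3.05, 1.571, -2.951]
force: [-0.5, -0.4, -2.0]
opening: 0.0279
time: 12.95
tcp_pos: [0.4767, 0.3127, 0.0605]
ee_rot: [0.392, 1.57, 0.491]
force: [-0.5, -0.8, 4.0]
opening: 0.0276
[0.47674918 0.31271336 0.06046997] [-0.49083425 -0.79098546  4.03070934] [-0.26179793  0.22797724  0.02016486]
```

Contact came at the predicted height (force rose to about +4 N). I'll release it.

```bash
python3 -m crank '[[[0,0,0],[0,0,0]],[[0,0,0],[0,0,0]],[[0,0,0],[0,0,0]],[[0,0,0],[0,0,0]],[[0,0,0],[0,0,0]],[[0,0,0],[0,0,0]],[[-0.5,0,0],[0,0,0]],[[-1.5,0,0],[0,0,0]]]' 0.3
python3 -m crank '[[[-2,0,0],[0,0,0]],[[-4,0,0],[0,0,0]],[[-6,0,0],[0,0,0]],[[-8,0,0],[0,0,0]],[[-10,0,0],[0,0,0]],[[-11.5,0,0],[0,0,0]],[[-12.5,0,0],[0,0,0]],[[-13,0,0],[0,0,0]]]'
python3 - <<'E'
from h import *
q=snapshot("scene");s=snapshot("wrist")
crop(q["image"],410,220,500,330,5.5,"pics/s12.png");cv2.imwrite("pics/w12.png",s["image"])
st=read_state();print(st["tcp_pos"],st["force"],st["opening"])
to([.5197,-.3579,.24],.104)
E
```

```text
time: 13.75
tcp_pos: [0.4763, 0.3125, 0.0752]
ee_rot: [-2.834, 1.57, -2.735]
force: [0.5, 0.5, -0.3]
opening: 0.0554
time: 14.55
tcp_pos: [0.4766, 0.3127, 0.2065]
ee_rot: [0.411, 1.569, 0.51]
force: [0.6, 0.6, 0.1]
opening: 0.0557
[0.47657216 0.31268138 0.20565866] [ 0.13407062 -0.48968835 -0.98224278] 0.0558344718454737
shift,rot [[-3.46, -67.15, -2.33], [-0.005, 0.001, -0.0]]
```

View pics/s12.png

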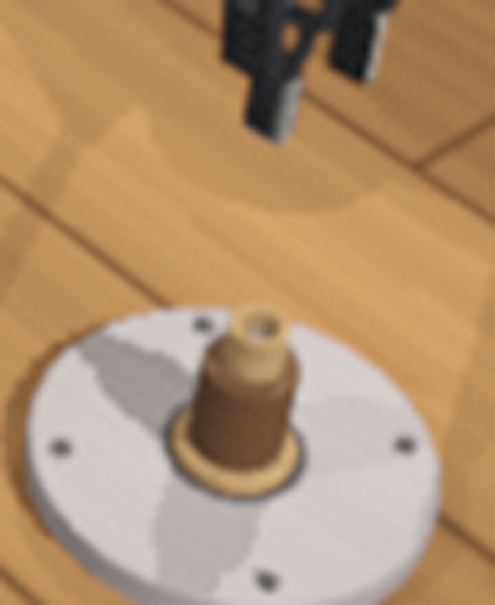

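View pics/w12.png

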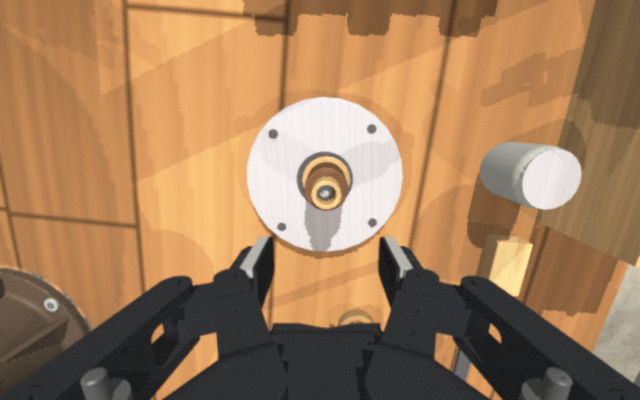

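The bobbin is seated flat: in the wrist view the flange lies inside the dark ring at (326,175), and the spindle tip shows inside the hub bore at (326,192). Next is the station.

```bash
python3 -m crank '[[[-0.5,-3,-0.1],[0,0,0]],[[-1,-7,-0.3],[0,0,0]],[[-1.5,-11,-0.4],[0,0,0]],[[-2,-15,-0.5],[0,0,0]],[[-2.4,-19.2,-0.7],[0,0,0]],[[-2.4,-23.4,-0.8],[0,0,0]],[[-2.4,-27.6,-1],[0,0,0]],[[-2.4,-32,-1.1],[0,0,0]]]' 0.3
python3 -m crank '[[[0,-4.2,-0.1],[0,0,0]],[[0,-8.4,-0.3],[0,0,0]],[[0,-12.6,-0.4],[0,0,0]],[[0,-16.8,-0.5],[0,0,0]],[[0,-21,-0.7],[0,0,0]],[[0,-24.5,-0.8],[0,0,0]],[[0,-27.5,-1],[0,0,0]],[[0,-29,-1],[0,0,0]]]'
python3 - <<'E'
from h import *
snapshot("top")
s=snapshot("wrist");q=snapshot("scene");cv2.imwrite("pics/w13.png",s["image"]);crop(q["image"],270,120,370,220,6,"pics/s13.png")
st=read_state();print(st["tcp_pos"],st["force"],st["opening"],st["joint_positions"])
to([.5197,-.3579,.101],.104)
for n,p in dict(grip=(.5197,-.3579,.13),knob=(.5468,-.2900,.155),hinge=(.510,-.260,.1)).items(): print(n,proj(s,p))
E
```

```text
time: 15.45
tcp_pos: [0.4967, -0.0084, 0.2285]
ee_rot: [2.762, 1.57, 2.861]
force: [1.8, 0.0, 0.1]
opening: 0.0554
time: 16.25
tcp_pos: [0.5155, -0.2985, 0.2279]
ee_rot: [2.452, 1.569, 2.55]
force: [-1.2, 1.3, 0.3]
opening: 0.0555
[ 0.51564297 -0.29623602  0.22830828] [0.59737395 0.3469413  0.58446078] 0.05561164012338187 [-6.32649083e-01  4.25940751e-01  1.60565540e+00  3.46329720e-04
  1.11146154e+00 -7.30841748e-01]
shift,rot [[12.72, -6.19, -0.19], [-0.006, -0.001, -0.001]]
grip [323.53150555 250.47387265]
knob [361.32257089 194.44461614]
hinge [323.44693177 150.67340009]
```

View pics/w13.png

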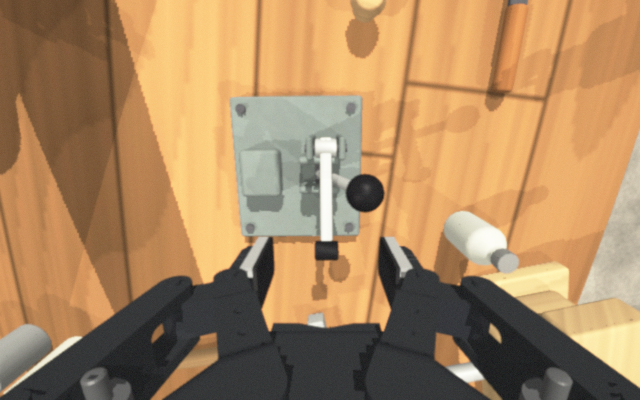

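View pics/s13.png

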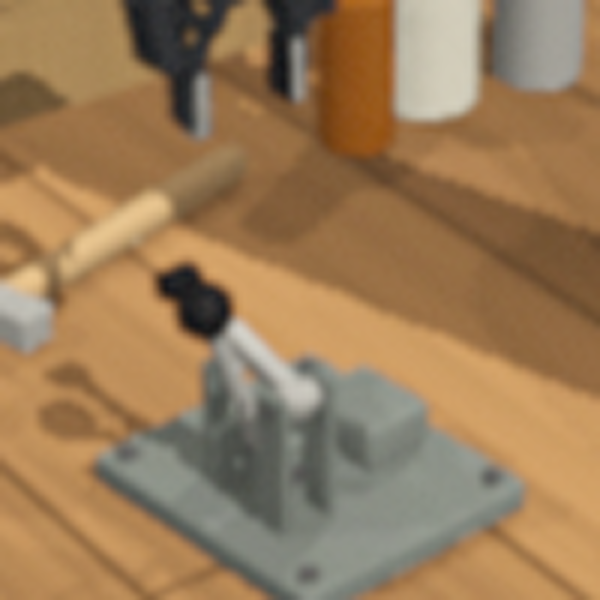

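```bash
python3 -m crank '[[[0,-2,0],[0,0,0]],[[0,-4.5,0],[0,0,0]],[[0,-6.2,0],[0,0,0]],[[2,-6.2,0],[0,0,0]],[[5,-6.2,0],[0,0,0]],[[8,-6.2,0],[0,0,0]],[[9.5,-6.2,0],[0,0,0]],[[10,-6.2,0],[0,0,0]]]' 0.2
python3 - <<'E'
from h import *
snapshot("top")
s=snapshot("wrist");q=snapshot("scene");crop(s["image"],200,140,440,320,3.3,"pics/w14.png");crop(q["image"],270,120,370,220,6,"pics/s14.png")
st=read_state();print(st["tcp_pos"],st["force"],st["opening"])
to([.5197,-.3579,.101],.104)
print(proj(s,(.5197,-.3579,.13)))
E
```

```text
time: 17.2
tcp_pos: [0.5216, -0.3574, 0.1272]
ee_rot: [2.292, 1.568, 2.391]
force: [-0.6, 0.4, -0.1]
opening: 0.0511
[ 0.52239186 -0.35814785  0.12961927] [ 0.59242322 -0.8286426  -0.70169651] 0.05112764256623738
shift,rot [[2.86, 0.05, -0.27], [-0.005, 0.0, 0.0]]
[321.20999665 232.38831227]
```

View pics/w14.png

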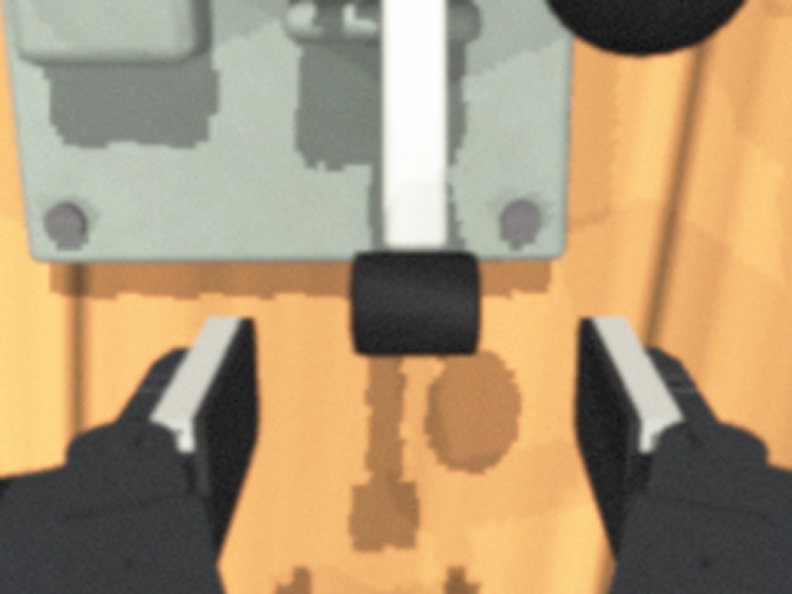

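View pics/s14.png

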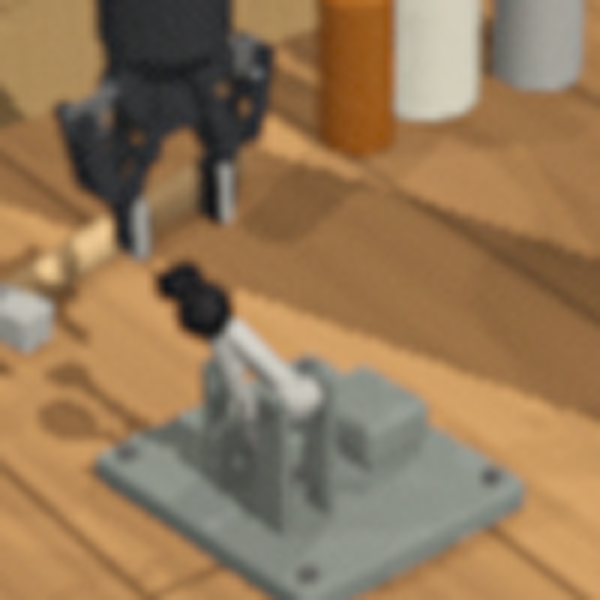

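```bash
python3 -m crank '[[[0.7,0,0],[0,0,0]],[[1.4,0,0],[0,0,0]],[[2.1,0,0],[0,0,0]],[[2.7,0,0],[0,0,0]],[[3,0,0],[0,0,0]],[[3,0,0],[0,0,0]],[[3,0,0],[0,0,0]],[[3,0,0],[0,0,0]]]' 0
python3 -m crank '[[[0,0,0],[0,0,0]],[[0,0,0],[0,0,0]],[[0,0,0],[0,0,0]],[[0,0,0],[0,0,0]],[[0,0,0],[0,0,0]],[[0,0,0],[0,0,0]],[[0,0,0],[0,0,0]],[[0,0,0],[0,0,0]]]' -1
python3 - <<'E'
from h import *
s=snapshot("wrist");q=snapshot("scene");crop(s["image"],200,140,440,320,3.3,"pics/w15.png");crop(q["image"],270,120,370,220,6,"pics/s15.png")
st=read_state();print(st["tcp_pos"],st["force"],st["opening"])
E
```

```text
time: 18.15
tcp_pos: [0.5221, -0.3582, 0.0993]
ee_rot: [-0.636, 1.57, -0.537]
force: [0.3, 0.5, -0.5]
opening: 0.043
time: 18.95
tcp_pos: [0.5219, -0.3584, 0.0991]
ee_rot: [-2.421, 1.571, -2.322]
force: [-3.6, -3.1, 2.5]
opening: 0.0227
[ 0.52190115 -0.35834633  0.09911477] [-4.58210571 -3.71048297  2.32757595] 0.022144389267076552
```

View pics/w15.png

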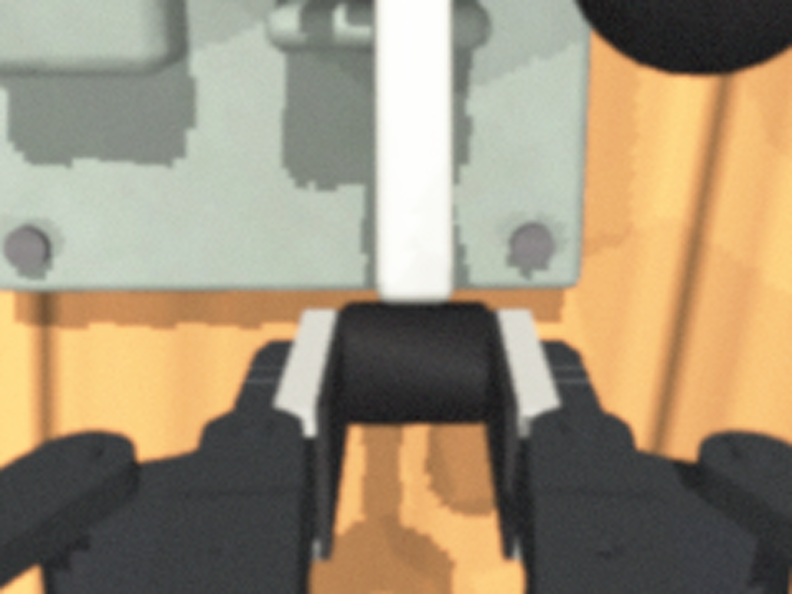

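View pics/s15.png

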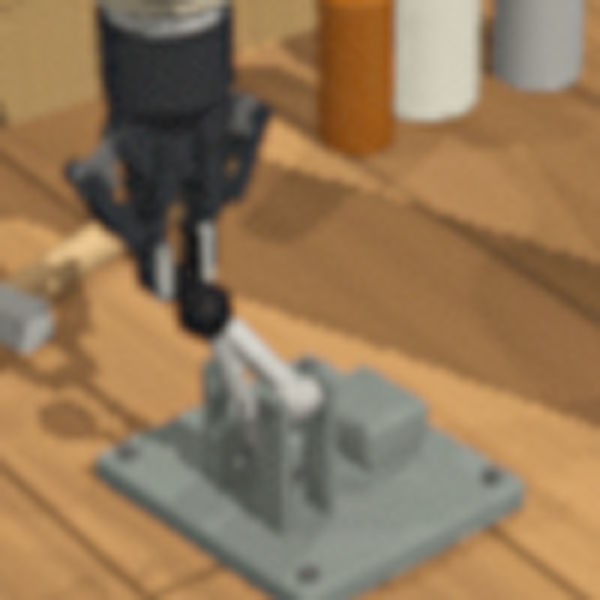

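```bash
python3 -m crank '[[[-0.7,0.3,0],[0,0,0]],[[-1.5,0.6,0],[0,0,0]],[[-2.1,1,0],[0,0,0]],[[-2.8,1.4,0],[0,0,0]],[[-3.4,1.9,0],[0,0,0]],[[-4,2.4,0],[0,0,0]],[[-4.6,3,0],[0,0,0]],[[-5.1,3.5,0],[0,0,0]]]' -1
python3 - <<'E'
from h import *
s=snapshot("wrist");cv2.imwrite("pics/w16.png",s["image"])
st=read_state();print(st["tcp_pos"],st["force"],st["opening"],st["wrist_torque"])
E
```

```text
time: 19.85
tcp_pos: [0.5178, -0.3212, 0.1494]
ee_rot: [2.13, 1.567, 2.229]
force: [-2.6, 6.8, -15.1]
opening: 0.0219
[ 0.51782046 -0.32057649  0.14999831] [ -2.99548671   8.42152656 -11.7512702 ] 0.021428495667844816 [0.9386923  0.45618942 0.07871875]
```

View pics/w16.png

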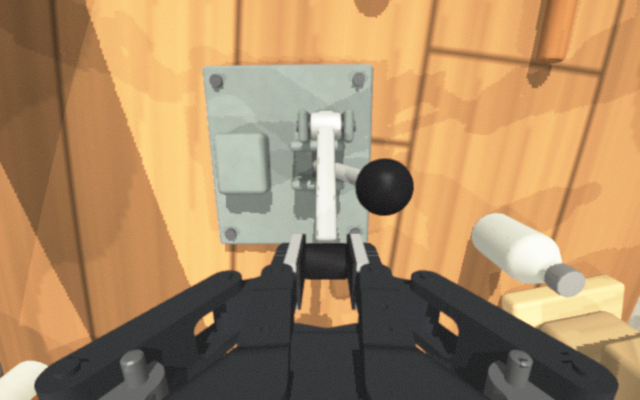

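```bash
python3 -m crank '[[[-0.7,1.4,0],[0,0,0]],[[-1.4,2.8,0],[0,0,0]],[[-1.8,4.3,0],[0,0,0]],[[-2,5.8,0],[0,0,0]],[[-2,7.3,0],[0,0,0]],[[-1.8,8.9,0],[0,0,0]],[[-1.3,10.3,0],[0,0,0]],[[-0.6,11.7,0],[0,0,0]]]' -1
python3 - <<'E'
from h import *
s=snapshot("wrist");cv2.imwrite("pics/w17.png",s["image"])
q=snapshot("scene");crop(q["image"],270,120,370,220,6,"pics/s17.png")
st=read_state();print(st["tcp_pos"],st["force"],st["opening"],st["wrist_torque"])
E
```

```text
time: 20.7
tcp_pos: [0.5081, -0.2062, 0.1599]
ee_rot: [-0.573, 1.564, -0.474]
force: [1.1, -0.2, -0.3]
opening: 0.0094
[ 0.50768376 -0.20516541  0.15775726] [ 0.20142661 -0.2537343  -0.79408709] 0.00015294068787088176 [0.02830567 0.0208475  0.0398326 ]
```

View pics/w17.png

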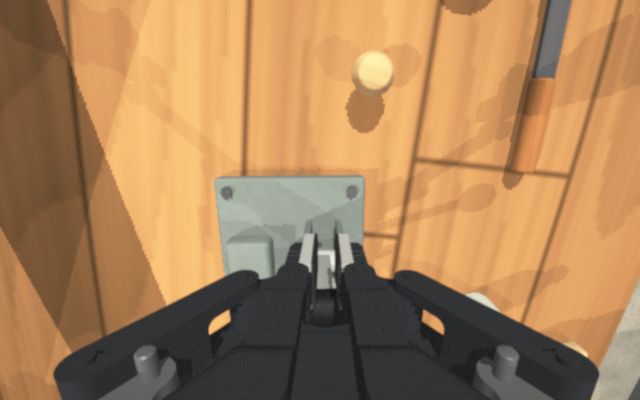

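View pics/s17.png

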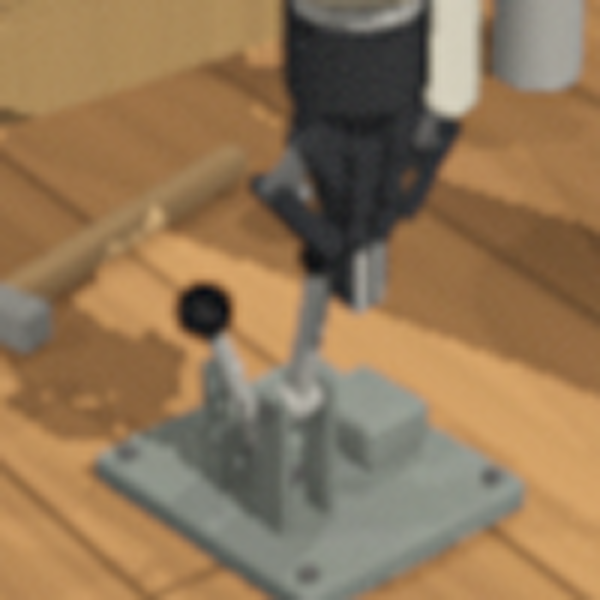

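The grip slipped off near the top: the opening reads 0 and the catch stands near upright in both views. I'll rise over it, come down on its -y side and push it over with shut fingers.

```bash
python3 -m crank '[[[-2,0,0],[0,0,0]],[[-4,0,0],[0,0,0]],[[-6,0,0],[0,0,0]],[[-8,0,0],[0,0,0]],[[-9,-2,0],[0,0,0]],[[-9,-5,0],[0,0,0]],[[-9,-8,0],[0,0,0]],[[-9,-11,0],[0,0,0]]]' -1
python3 - <<'E'
from h import *
snapshot("top")
s=snapshot("wrist");crop(s["image"],220,50,440,330,2,"pics/w18.png")
q=snapshot("scene");crop(q["image"],270,120,370,220,6,"pics/s18.png")
st=read_state();print(st["tcp_pos"],st["force"],st["opening"])
yaw=.104;Rz=R.from_euler('z',yaw);cen=np.array([.4765,-.2975,0])
for ph in (1.4,1.6,1.8,2.0):
    w=cen+Rz.apply([.038,.035-.105*np.cos(ph),.1+.105*np.sin(ph)]);print(ph,w.round(3),((proj(s,w)-[220,50]+.5)*2).round(),((proj(q,w)-[270,120]+.5)*6).round())
E
```

```text
time: 21.6
tcp_pos: [0.5187, -0.3176, 0.2477]
ee_rot: [-0.637, 1.567, -0.538]
force: [0.5, -0.1, -0.7]
opening: 0.0003
[ 0.51825175 -0.31767193  0.2467492 ] [-0.53225612 -0.02010346  0.30458503] -9.984326423860457e-05
1.4 [ 0.513 -0.276  0.203] [205. 205.] [266. 219.]
1.6 [ 0.51  -0.256  0.205] [205. 147.] [292. 231.]
1.8 [ 0.508 -0.235  0.202] [204.  87.] [318. 251.]
2.0 [ 0.506 -0.215  0.195] [204.  31.] [343. 276.]
```

View pics/w18.png

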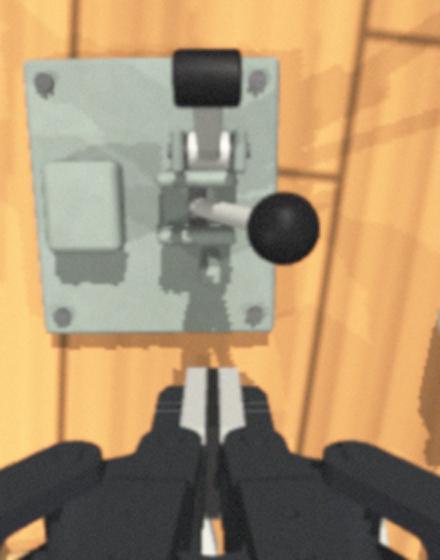

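View pics/s18.png

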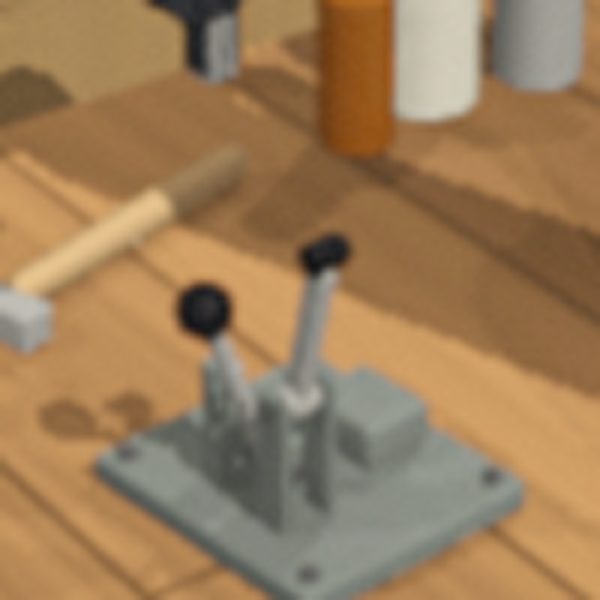

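```bash
python3 -m crank '[[[2.5,0,0],[0,0,0]],[[5,0,0],[0,0,0]],[[7.2,0,0],[0,0,0]],[[8.1,0,0],[0,0,0]],[[8.1,1.5,0],[0,0,0]],[[8.1,3.5,0],[0,0,0]],[[8.1,5,0],[0,0,0]],[[8.1,5.6,0],[0,0,0]]]' -1
python3 - <<'E'
from h import *
snapshot("top")
s=snapshot("wrist");crop(s["image"],220,50,440,330,2,"pics/w19.png")
q=snapshot("scene");crop(q["image"],270,120,370,220,6,"pics/s19.png")
st=read_state();print(st["tcp_pos"],st["force"],st["opening"])
E
```

```text
time: 22.55
tcp_pos: [0.5125, -0.2584, 0.1663]
ee_rot: [-0.537, 1.569, -0.436]
force: [-0.6, 0.3, 0.0]
opening: -0.0003
[ 0.5126992  -0.26020113  0.16584058] [-0.64047231 -0.24287685 -0.10898527] -0.0002094933688845784
```

View pics/s19.png

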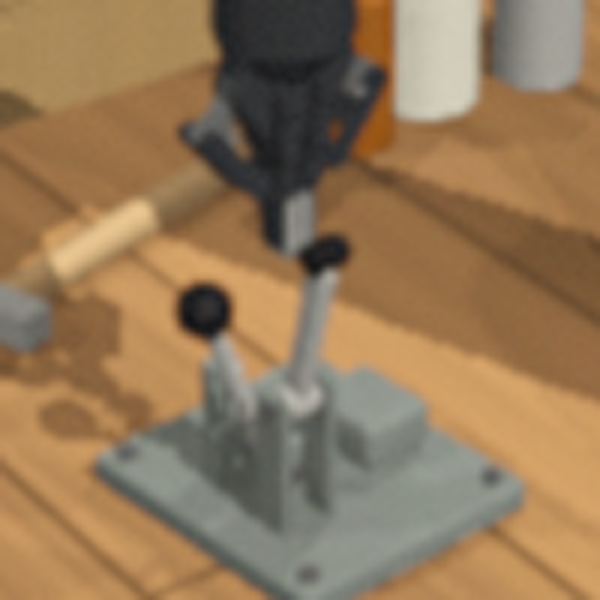

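View pics/w19.png

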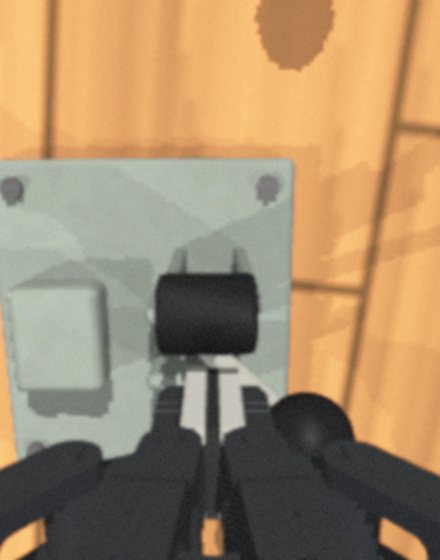

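```bash
python3 -m crank '[[[0.3,0.7,0],[0,0,0]],[[0.5,1.2,0],[0,0,0]],[[0.9,2,0],[0,0,0]],[[1.5,2.7,0],[0,0,0]],[[2.1,3.3,0],[0,0,0]],[[2.6,3.9,0],[0,0,0]],[[3.2,4.4,0],[0,0,0]],[[3.8,4.8,0],[0,0,0]]]' -1
python3 - <<'E'
from h import *
s=snapshot("wrist");crop(s["image"],220,50,440,330,2,"pics/w20.png")
q=snapshot("scene");crop(q["image"],270,120,370,220,6,"pics/s20.png")
st=read_state();print(st["tcp_pos"],st["force"],st["opening"])
E
```

```text
time: 23.5
tcp_pos: [0.5076, -0.2123, 0.1265]
ee_rot: [1.655, 1.571, 1.754]
force: [0.7, 0.3, 0.3]
opening: -0.0002
[ 0.50722142 -0.21216271  0.12616904] [-0.35515126 -0.67611618  0.2877592 ] -2.943066188813389e-05
```

View pics/s20.png

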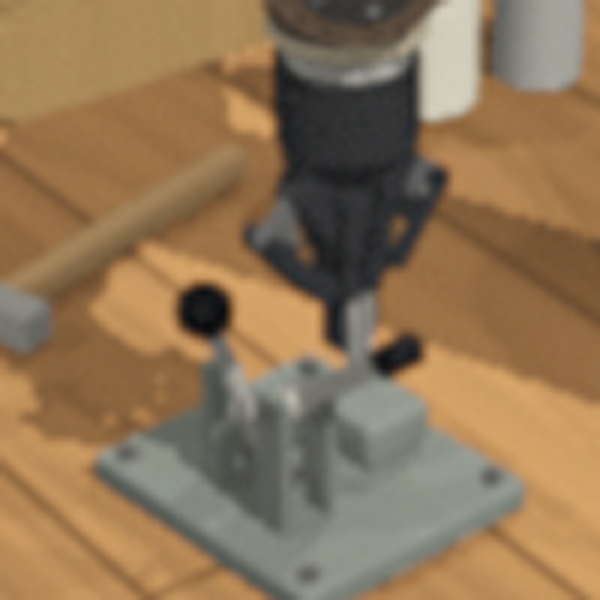

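View pics/w20.png

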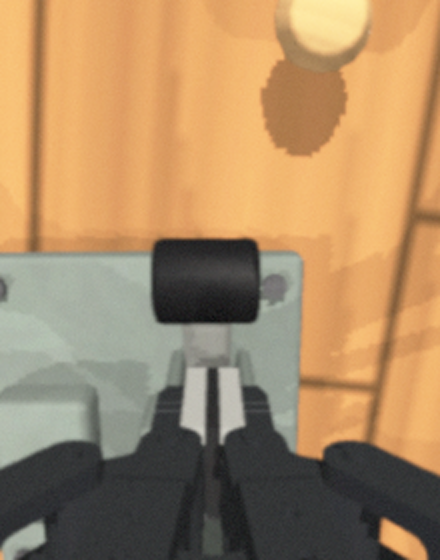

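```bash
python3 -m crank '[[[0.3,0.3,0],[0,0,0]],[[0.6,0.5,0],[0,0,0]],[[0.9,0.6,0],[0,0,0]],[[1.1,0.7,0],[0,0,0]],[[1.3,0.7,0],[0,0,0]],[[1.5,0.8,0],[0,0,0]],[[1.5,0.8,0],[0,0,0]],[[1.5,0.8,0],[0,0,0]]]' -1
python3 -m crank '[[[-2,0,0],[0,0,0]],[[-4,-0.5,0],[0,0,0]],[[-7,-1,0],[0,0,0]],[[-10,-2,0],[0.1,0,0]],[[-12,-3,0],[0.2,0,0]],[[-12,-4,0],[0.3,0,0]],[[-12,-4.5,0],[0.4,0,0]],[[-12,-5,0],[0.4,0,0]]]' -1
python3 - <<'E'
from h import *
snapshot("top");snapshot("top")
s=snapshot("wrist");cv2.imwrite("pics/w21.png",s["image"])
q=snapshot("scene");crop(q["image"],270,120,370,220,6,"pics/s21.png")
st=read_state();print(st["tcp_pos"],st["force"],st["opening"],st["joint_positions"])
Rz=R.from_euler('z',.104);cen=np.array([.4765,-.2975,0])
for ph in (2.3,2.5,2.7,2.9,3.0):
    w=cen+Rz.apply([.038,.035-.105*np.cos(ph),.1+.105*np.sin(ph)]);print(ph,proj(s,w).round(),((proj(q,w)-[270,120]+.5)*6).round())
print("knob pred",proj(s,cen+Rz.apply([.072,0,.155])))
for j in (.104+np.pi/2,): to(cen+Rz.apply([.072,0,.19]),j)
E
```

```text
time: 24.4
tcp_pos: [0.5068, -0.2049, 0.112]
ee_rot: [1.938, 1.571, 2.037]
force: [0.8, -0.3, -0.7]
opening: 0.0002
time: 25.2
tcp_pos: [0.5117, -0.255, 0.2322]
ee_rot: [0.036, 1.571, -0.266]
force: [0.1, 0.3, 0.1]
opening: 0.0001
[ 0.51165554 -0.25450931  0.23190642] [0.31658024 0.28499238 0.17270391] 1.38422256076749e-05 [-5.77230304e-01  3.88218595e-01  1.65824934e+00  1.59895840e-04
  1.09555325e+00 -2.78477485e-01]
2.3 [289. 132.] [377. 324.]
2.5 [284. 115.] [395. 360.]
2.7 [282. 104.] [409. 397.]
2.9 [282.  98.] [418. 435.]
3.0 [282.  97.] [420. 453.]
knob pred [373.86575221 224.43774934]
shift,rot [[4.19, -2.32, 4.53], [1.168, -0.0, -0.0]]
```

View pics/s21.png

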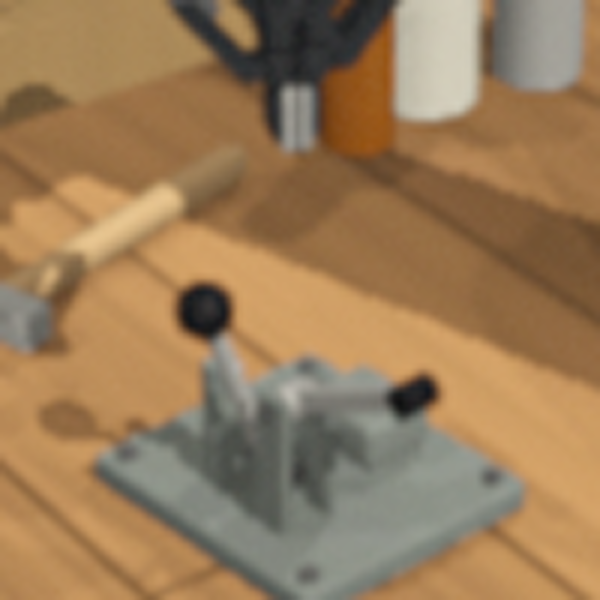

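View pics/w21.png

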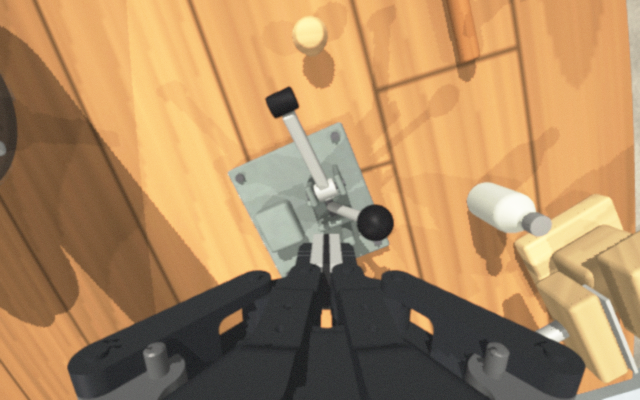

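```bash
python3 -m crank '[[[0,-0.3,0.6],[0.14,0,0]],[[0,-0.6,1.2],[0.28,0,0]],[[0,-0.9,1.8],[0.42,0,0]],[[0,-1.2,2.4],[0.56,0,0]],[[0,-1.5,3],[0.7,0,0]],[[0,-1.8,3.6],[0.84,0,0]],[[0,-2.1,4.2],[0.98,0,0]],[[0,-2.3,4.5],[1.12,0,0]]]' 0.3
python3 - <<'E'
from h import *
snapshot("top");snapshot("top")
s=snapshot("wrist");cv2.imwrite("pics/w22.png",s["image"])
st=read_state();print(st["tcp_pos"],st["force"],st["opening"],st["joint_positions"])
Rz=R.from_euler('z',.104);cen=np.array([.4765,-.2975,0])
print("knob pred",proj(s,cen+Rz.apply([.072,0,.155])))
to(cen+Rz.apply([.072,0,.12]),.104+np.pi/2)
E
```

```text
time: 26.2
tcp_pos: [0.5482, -0.2899, 0.2319]
ee_rot: [-2.69, 1.57, 2.168]
force: [0.3, -0.1, 0.4]
opening: 0.0556
[ 0.54788676 -0.28967912  0.23184337] [ 0.0350068   0.96664175 -0.1887019 ] 0.055755196682157636 [-5.92953609e-01  4.59266705e-01  1.53855386e+00  1.44748821e-04
  1.14423496e+00  8.23722766e-01]
knob pred [325.25185961 201.66733988]
shift,rot [[11.18, 0.02, 0.04], [0.05, -0.0, 0.0]]
```

View pics/w22.png

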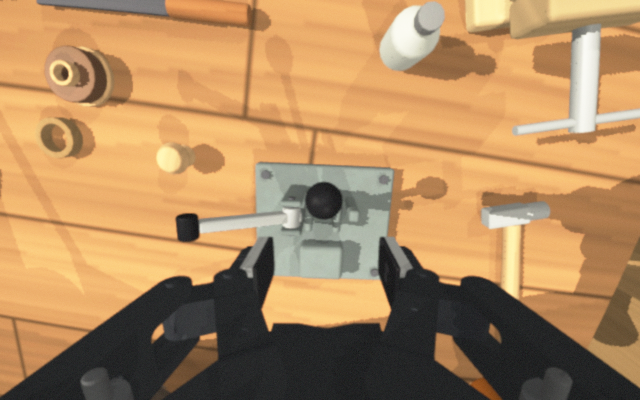

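```bash
python3 -m crank '[[[2,0,0],[0.05,0,0]],[[5,0,0],[0.05,0,0]],[[7.5,0,0],[0.05,0,0]],[[9.5,0,0],[0.05,0,0]],[[10.7,0,0],[0.05,0,0]],[[11.3,0,0],[0.05,0,0]],[[11.3,0,0],[0.05,0,0]],[[11.3,0,0],[0.05,0,0]]]' 0.3
python3 - <<'E'
from h import *
s=snapshot("wrist");crop(s["image"],200,140,440,320,3.3,"pics/w23.png")
q=snapshot("scene");crop(q["image"],270,120,370,220,6,"pics/s23.png")
st=read_state();print(st["tcp_pos"],st["force"],st["opening"])
E
```

```text
time: 27.15
tcp_pos: [0.5482, -0.2901, 0.1199]
ee_rot: [0.956, 1.57, -0.514]
force: [0.1, -0.1, -0.3]
opening: 0.0553
[ 0.54826658 -0.29016019  0.12002623] [ 0.36979761 -0.42103054  0.46375146] 0.055169498442299646
```

View pics/w23.png

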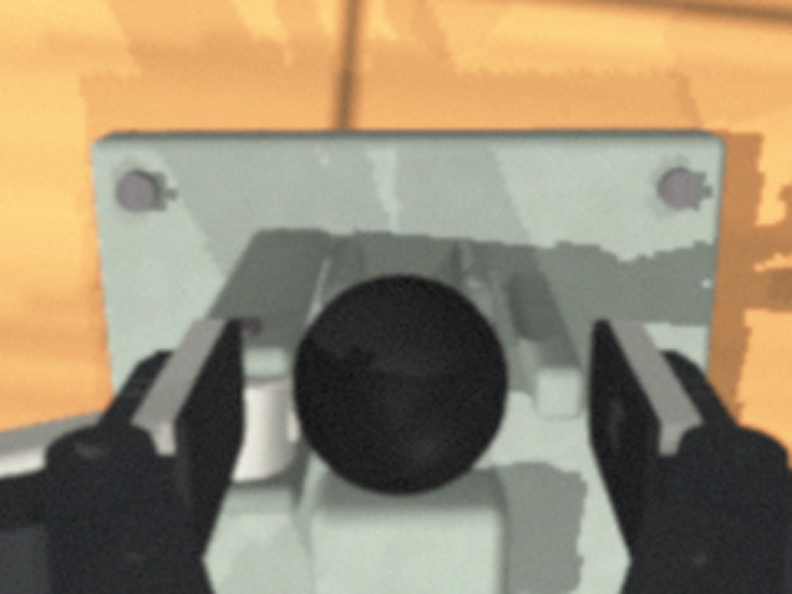

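View pics/s23.png

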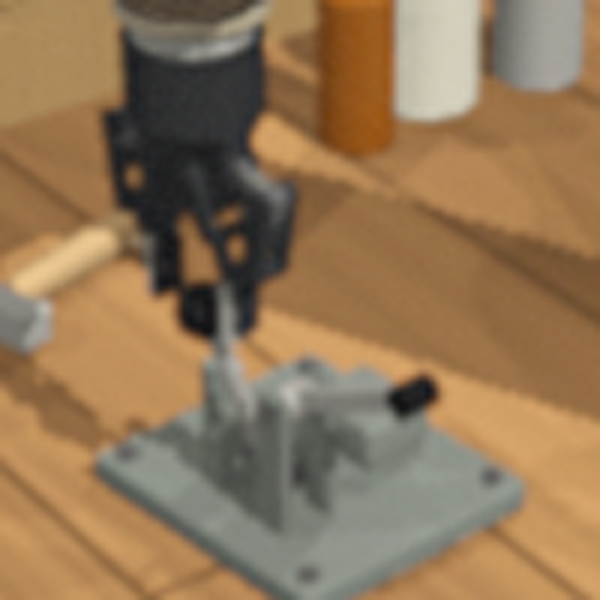

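```bash
python3 -m crank '[[[0.2,0,-0.2],[0,0,0]],[[0.2,0,-0.2],[0,0,0]],[[0.2,0,-0.2],[0,0,0]],[[0.2,0,-0.2],[0,0,0]],[[0.2,0,-0.2],[0,0,0]],[[0.2,0,-0.2],[0,0,0]],[[0.2,0,-0.2],[0,0,0]],[[0.2,0,-0.2],[0,0,0]]]' -1
python3 - <<'E'
from h import *
s=snapshot("wrist");crop(s["image"],200,140,440,320,3.3,"pics/w24.png")
st=read_state();print(st["tcp_pos"],st["force"],st["opening"])
E
```

```text
time: 28.05
tcp_pos: [0.5479, -0.2877, 0.1176]
ee_rot: [1.804, 1.57, 0.333]
force: [-0.1, 3.7, 6.0]
opening: 0.0306
[ 0.54784509 -0.28764375  0.11761319] [-0.91960686  3.42895576  5.59796735] 0.03142782777642726
```

View pics/w24.png

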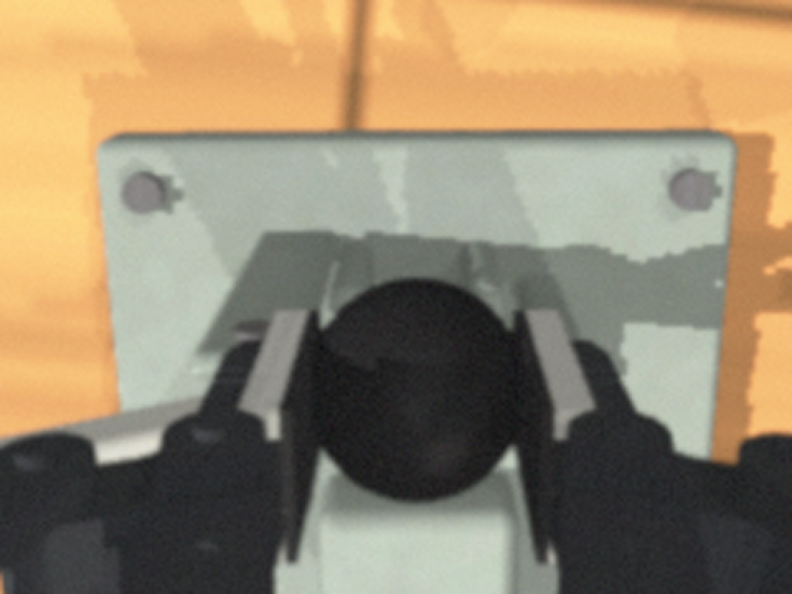

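Knob gripped centrally and the catch is well clear. Now I'll pull along the arc.

```bash
python3 -m crank '[[[-0.2,-0.6,0],[0,0,0]],[[-0.4,-1.2,0],[0,0,0]],[[-0.5,-1.8,0],[0,0,0]],[[-0.6,-2.4,0],[0,0,0]],[[-0.7,-3,0],[0,0,0]],[[-0.7,-3.6,0],[0,0,0]],[[-0.7,-4.2,0],[0,0,0]],[[-0.7,-4.8,0],[0,0,0]]]' -1
python3 - <<'E'
from h import *
s=snapshot("wrist");crop(s["image"],200,140,440,320,3.3,"pics/w25.png")
q=snapshot("scene");crop(q["image"],270,120,370,220,6,"pics/s25.png")
st=read_state();print(st["tcp_pos"],st["force"],st["opening"])
E
```

```text
time: 28.9
tcp_pos: [0.5, -0.2926, 0.1241]
ee_rot: [1.674, 1.57, 0.203]
force: [5.1, 1.2, -9.2]
opening: 0.0306
[ 0.49915451 -0.29293482  0.12405616] [-0.09539655  0.04234345 -0.06140909] 0.020676324662339082
```

View pics/w25.png

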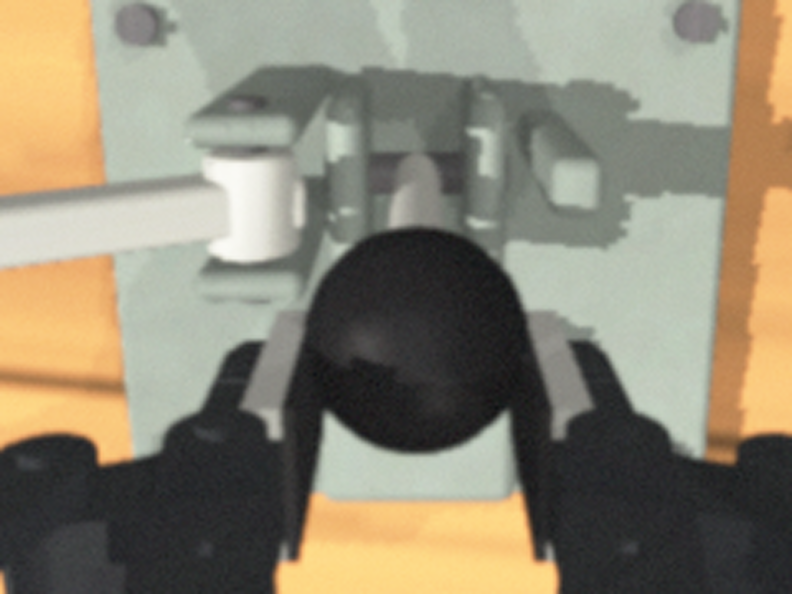

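View pics/s25.png

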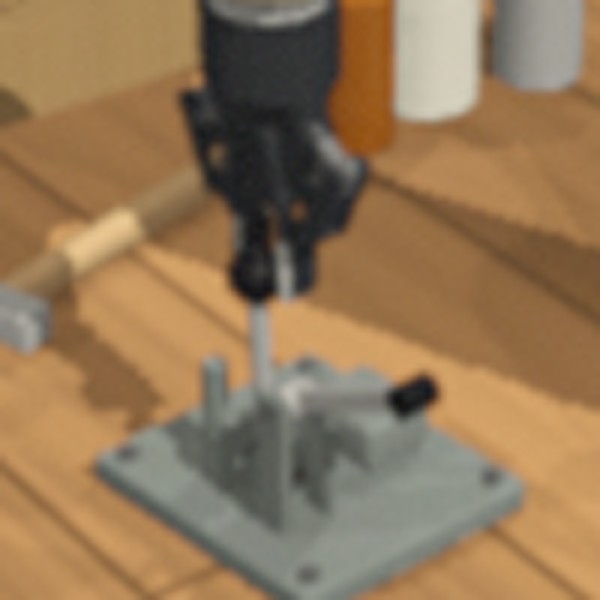

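The knob slipped out of the pads: force reads 0 and the opening is falling, so friction alone won't hold it. I'll lift off, close the fingers and hook behind the knob for a positive pull.

```bash
python3 -m crank '[[[-1.5,-1,0],[0,0,0]],[[-3.5,-1,0],[0,0,0]],[[-6,-1,0],[0,0,0]],[[-8.5,0,0],[0,0,0]],[[-10,3,0],[0,0,0]],[[-10,6,0],[0,0,0]],[[-10,8,0],[0,0,0]],[[-10,8.5,0],[0,0,0]]]' -1
python3 - <<'E'
from h import *
snapshot("top");snapshot("top")
s=snapshot("wrist");cv2.imwrite("pics/w26.png",s["image"])
q=snapshot("scene");crop(q["image"],270,120,370,220,6,"pics/s26.png")
st=read_state();print(st["tcp_pos"],st["force"],st["opening"],st["time"])
Rz=R.from_euler('z',.104);cen=np.array([.4765,-.2975,0])
print("knob pred",proj(s,cen+Rz.apply([.072,0,.155])))
to(cen+Rz.apply([.107,0,.117]),.104+np.pi/2)
E
```

```text
time: 29.8
tcp_pos: [0.5855, -0.2843, 0.2253]
ee_rot: [0.789, 1.569, -0.681]
force: [-1.0, 0.2, -1.3]
opening: 0.0004
[ 0.58355965 -0.28452304  0.22456117] [ 0.23185752  0.11411556 -0.35656257] -0.00030283684390526697 30.0
knob pred [327.26944437 242.62760965]
shift,rot [[10.76, -0.08, 0.18], [-0.004, 0.0, 0.0]]
```

View pics/w26.png

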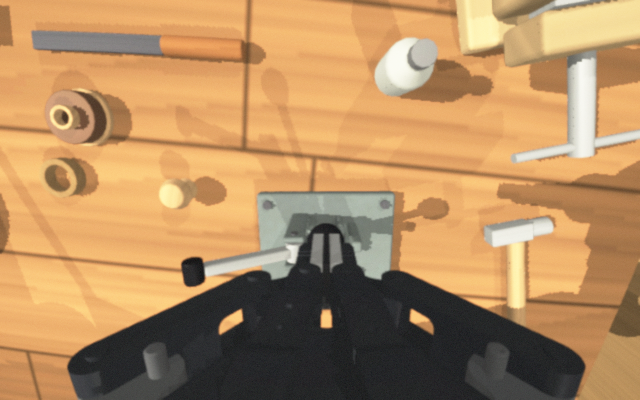

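View pics/s26.png

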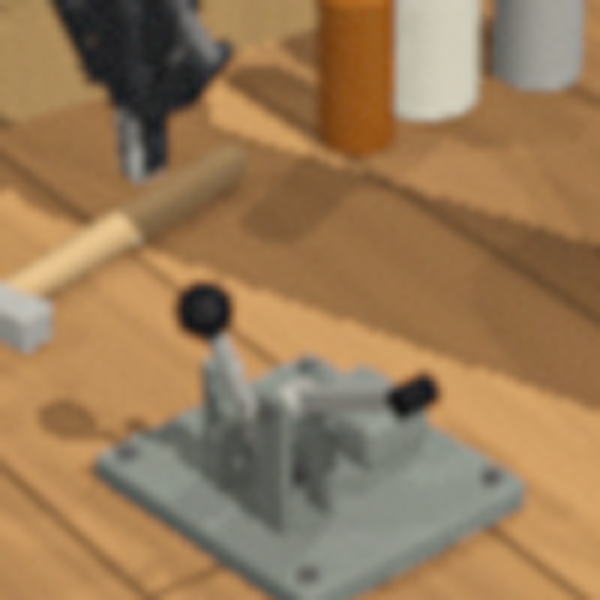

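```bash
python3 - <<'E'
from h import *
s=snapshot("wrist"); print("glue top",plane(s,424,50,.12),"base",plane(s,393,85,.0))
t=snapshot("top");print(plane(t,369,170,.12))
E
python3 -m crank '[[[2,0.5,0],[0,0,0]],[[4,0.5,0],[0,0,0]],[[6,0.5,0],[0,0,0]],[[8,0.5,0],[0,0,0]],[[9.5,0.5,0],[0,0,0]],[[10.4,0.5,0],[0,0,0]],[[10.8,0.5,0],[0,0,0]],[[10.8,0.5,0],[0,0,0]]]' -1
python3 - <<'E'
from h import *
snapshot("top")
s=snapshot("wrist");crop(s["image"],200,140,440,320,3.3,"pics/w27.png")
q=snapshot("scene");crop(q["image"],270,120,370,220,6,"pics/s27.png")
st=read_state();print(st["tcp_pos"],st["force"],st["opening"],st["time"])
E
```

```text
glue top [ 0.72335596 -0.35862457  0.12      ] base [ 0.70985168 -0.36068719  0.        ]
[ 0.71738179 -0.35553312  0.12      ]
time: 30.9
tcp_pos: [0.5893, -0.2839, 0.1161]
ee_rot: [-2.801, 1.571, 2.011]
force: [0.0, 0.4, 0.9]
opening: 0.0001
[ 0.58976242 -0.28398725  0.11691211] [-0.59819301 -0.22824068  1.08071954] 0.00013621400952413512 31.05
```

View pics/w27.png

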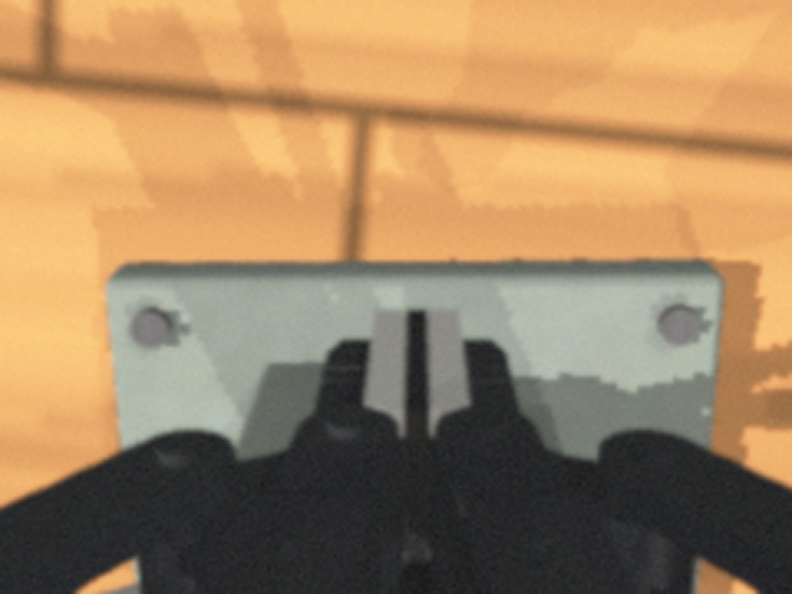

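View pics/s27.png

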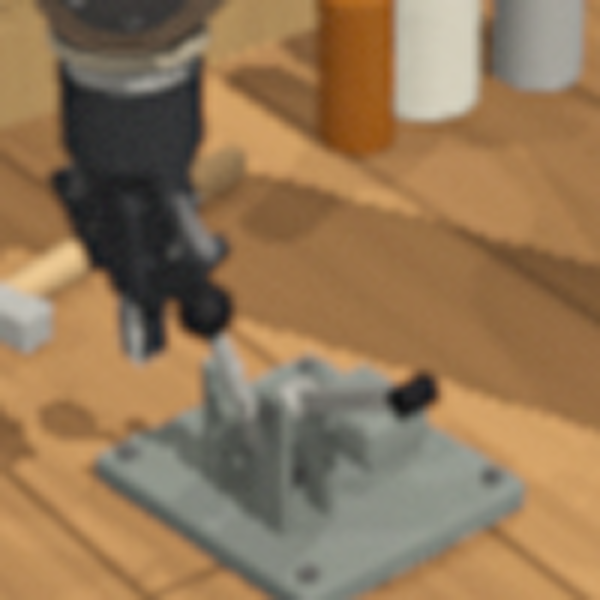

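```bash
python3 -m crank '[[[0,-0.6,0],[0,0,0]],[[0,-1.2,0],[0,0,0]],[[0,-2,0],[0,0,0]],[[-0.2,-3,0],[0,0,0]],[[-0.3,-4,0],[0,0,0]],[[-0.3,-5,0],[0,0,0]],[[-0.3,-6,0],[0,0,0]],[[-0.3,-6.6,0],[0,0,0]]]' -1
python3 - <<'E'
from h import *
st=read_state();print(st["tcp_pos"],st["force"],st["opening"],st["time"])
q=snapshot("scene");crop(q["image"],270,120,370,220,6,"pics/s28.png")
E
```

```text
time: 31.85
tcp_pos: [0.5229, -0.2905, 0.1192]
ee_rot: [2.63, 1.571, 1.159]
force: [4.9, -0.3, 3.4]
opening: 0.0
[ 0.52285754 -0.29049236  0.11917667] [ 4.92957824 -0.27551367  3.40600083] 1.698579269528195e-05 31.85
```

View pics/s28.png

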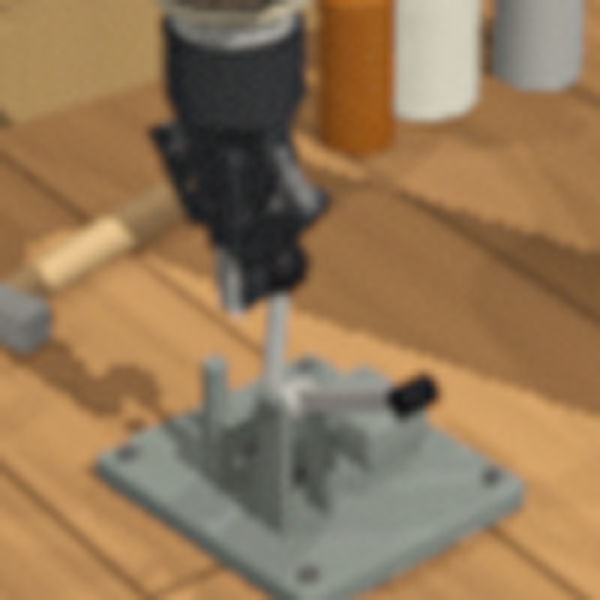

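```bash
python3 -m crank '[[[0,-0.5,0],[0,0,0]],[[0,-1,0],[0,0,0]],[[0,-1.5,0],[0,0,0]],[[0,-2,0],[0,0,0]],[[0,-2.4,0],[0,0,0]],[[0,-2.7,0],[0,0,0]],[[0,-2.9,0],[0,0,0]],[[0,-2.9,0],[0,0,0]]]' -1
python3 - <<'E'
from h import *
st=read_state();print(st["tcp_pos"],st["force"])
E
python3 -m crank '[[[0,-0.2,0],[0,0,0]],[[0,-0.2,0],[0,0,0]],[[0,-0.3,0],[0,0,0]],[[0,-0.3,0],[0,0,0]],[[0,-0.4,0],[0,0,0]],[[0,-0.4,0],[0,0,0]],[[0,-0.4,0],[0,0,0]],[[0,-0.4,0],[0,0,0]]]' -1
python3 - <<'E'
from h import *
st=read_state();print(st["tcp_pos"],st["force"],R.from_euler('z',-.104).apply(st["tcp_pos"]-[.4765,-.2975,0]))
q=snapshot("scene");crop(q["image"],270,120,370,220,6,"pics/s29.png")
E
```

```text
time: 32.7
tcp_pos: [0.4944, -0.293, 0.1184]
ee_rot: [-2.581, 1.569, 2.231]
force: [6.2, 1.1, -2.3]
opening: 0.0002
[ 0.49443767 -0.29295354  0.11841072] [ 6.17129898  1.13291914 -2.26869637]
time: 33.5
tcp_pos: [0.4907, -0.2933, 0.1183]
ee_rot: [-2.705, 1.57, 2.107]
force: [5.0, 0.6, -4.8]
opening: -0.0
[ 0.49073442 -0.29329826  0.11834801] [ 5.04997868  0.55340696 -4.76504892] [0.0145937  0.00270133 0.11834801]
```

View pics/s29.png

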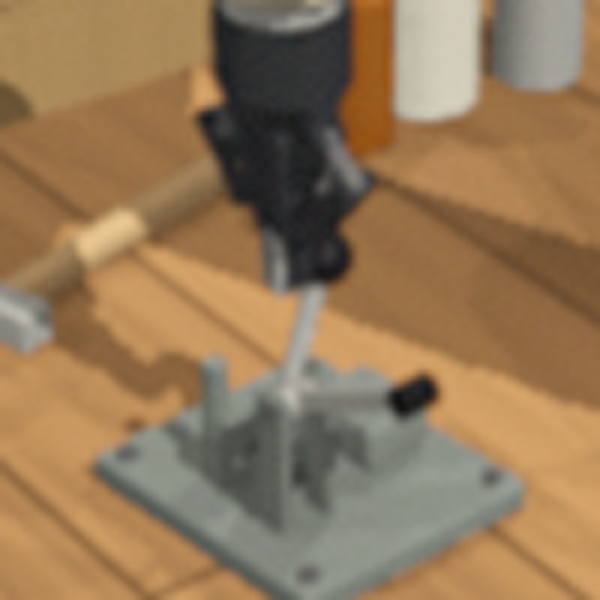

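```bash
python3 -m crank '[[[0,-0.1,0],[0,0,0]],[[0,-0.2,0],[0,0,0]],[[0,-0.3,0],[0,0,0]],[[0,-0.4,0],[0,0,0]],[[0,-0.4,0],[0,0,0]],[[0,-0.4,0],[0,0,0]],[[0,-0.4,0],[0,0,0]],[[0,-0.4,0],[0,0,0]]]' -1
python3 - <<'E'
from h import *
st=read_state();print(st["tcp_pos"],st["force"])
E
python3 -m crank '[[[0,-0.1,0],[0,0,0]],[[0,-0.2,0],[0,0,0]],[[0,-0.2,0],[0,0,0]],[[0,-0.2,0],[0,0,0]],[[0,-0.2,0],[0,0,0]],[[0,-0.2,0],[0,0,0]],[[0,-0.2,0],[0,0,0]],[[0,-0.2,0],[0,0,0]]]' -1
python3 - <<'E'
from h import *
st=read_state();print(st["tcp_pos"],st["force"])
E
```

```text
time: 34.35
tcp_pos: [0.4868, -0.2936, 0.1184]
ee_rot: [-2.783, 1.57, 2.029]
force: [7.1, 1.5, -4.0]
opening: -0.0001
[ 0.48680432 -0.29361306  0.11836016] [ 7.1181423   1.51809497 -4.02353129]
time: 35.15
tcp_pos: [0.4861, -0.2938, 0.1183]
ee_rot: [1.795, 1.569, 0.323]
force: [15.1, 1.9, -8.9]
opening: 0.0004
[ 0.48608013 -0.29379466  0.11833725] [15.10408097  1.87976136 -8.94414438]
```

The force jumped to 15 N over the last 2 mm with the TCP hardly moving, so the lever is at its stop. Final checks follow.

```bash
python3 - <<'E'
from h import *
q=snapshot("scene");cv2.imwrite("pics/s30f.png",q["image"]);crop(q["image"],270,120,370,220,6,"pics/s30.png")
t=snapshot("top");cv2.imwrite("pics/t30.png",t["image"])
Rz=R.from_euler('z',.104);cen=np.array([.4765,-.2975,0])
for l in (0,.6,.7,.75):
    w=cen+Rz.apply([.03+.122*np.sin(.35-l),0,.04+.122*np.cos(.35-l)]);print(l,((proj(q,w)-[270,120]+.5)*6).round())
st=read_state();print(st["tcp_pos"],st["force"],st["time"])
E
```

```text
0 [200. 307.]
0.6 [300. 256.]
0.7 [316. 255.]
0.75 [324. 255.]
[ 0.48607822 -0.29379061  0.11833306] [14.83470383  2.38875598 -8.56649178] 35.25
```

View pics/s30.png

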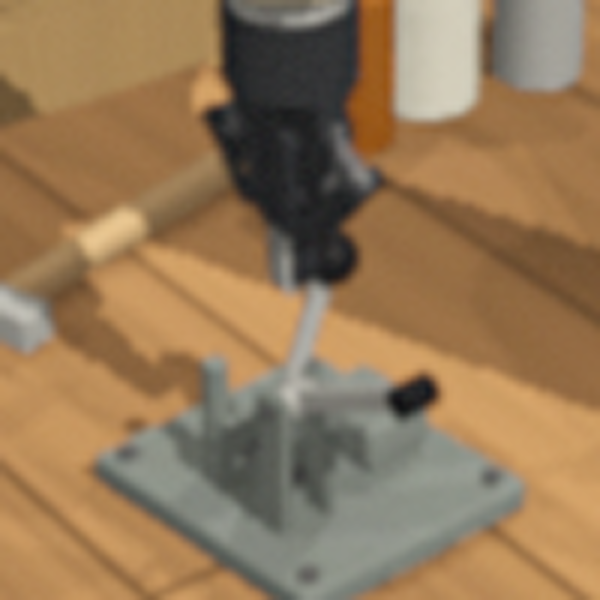

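View pics/s30f.png

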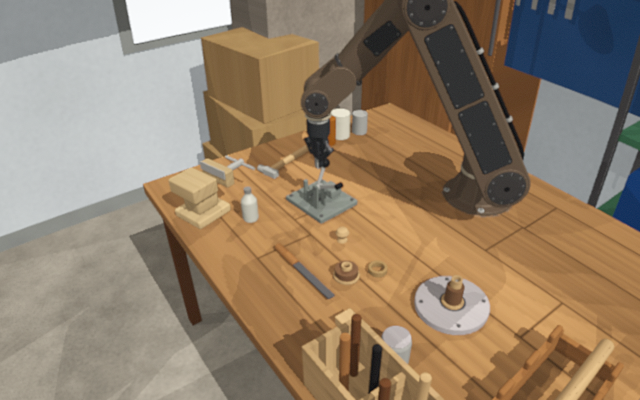

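```bash
python3 -c "
from workcell import *
print(job_done())"
```

```text
the job is handed in; nothing more can be done
None
```

The job is handed in at about 35 s on the robot's clock. The bobbin is on the spindle, the catch is over, and the fingers are holding the run lever at its stop.

- **Bobbin:** I gripped it by the hub, lowered it onto the spindle until it touched at the expected height (about 4 N), and let go. Afterwards the pictures showed the flange flat on the plate and the spindle tip inside the bore, hub up.
- **Catch:** It finished at about 2.7 rad, and counts as over from 2.3.
- **Lever:** The shut fingers are behind the knob. Force rose to about 15 N with almost no further movement, and the knob appeared where a lever angle of about 0.75 rad puts it.
- **Bystanders:** In the last scene picture none of them had visibly moved.

Some things went wrong or disagreed on the way:
- **Fingertip height:** The fingertips were about 22 mm above the reported TCP. The first grip therefore closed on air just above the hub, and I corrected for this afterwards.
- **Catch grip:** The fingers slipped off the catch just past upright, so I pushed it the rest of the way with them shut.
- **Lever grip:** The knob slipped out of the pads partway through the first pull, and the lever sprang back to rest. By then the catch was already clear. I pulled it again by hooking the fingers behind the knob.
- **Cameras:** The views disagreed by about 5 mm in places, so I settled positions by comparing views and by contact forces.

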